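# Turn out the jam jars onto the breakfast tray

### The job

Two little jam jars sit in the metal rack that stands on edge behind the loose orange cover. Squeeze the orange cover and its rack together, turn both face down over the dark wooden tray without letting a jar fall out, and put them down in the tray with the cover underneath. Then lift the rack off by its black handle and set it down on the raised step clear of the tray, leaving both jars standing upright on the cover.

Things in the scene. Friction and masses are not known exactly. Their poses are not given: they have to be found in the camera images.
- rack_center (a point): Centre of the metal rack by the orange cover: box 44 (x) x 50 (y) x 90 mm (z), 0.2 kg, +x face open. Starts on edge: +z up, +x level, facing away from the robot. Black fin handle mid-back (-x side): 44 (z) x 12 (y), standing out 32. Loose 80 g orange L cover: 6 mm plate over the +x face, 4 mm lip 1.5 mm off the +y side, reaching back to x = -14. Squeezed across y (55.5 mm) at 35 N they hold.
- jar_1_center (a point): Centre of an amber jam jar, yellow lid, 36 mm diameter, 37 mm tall, 50 g, in the rack's lower pocket (39 x 42 mm, 40 deep). Its z points from base to lid; the base faces the rack's open face, so it stands lid up once turned out. A hand leaning 45 deg from above and behind the rack, turned half a turn about its own pointing axis, brings the open face straight down, still leaning 45 degrees.
- jar_2_center (a point): Centre of the second jar, the same, in the upper pocket. Its z points from base to lid.
- tray: Fixed dark wooden tray, 200 (x) x 170 (y) mm, rim 14 mm, walls 5; origin at the centre of its underside, on the raised step, 130 mm over the counter; inner floor 5 mm up. With cover on that floor and rack face down on it, the rack's centre is 33, its handle's tip 87 mm over the step; jar centres end about 30 up. The step to the tray's left (+y), 250 mm from its centre, is free.

How it is judged:
By the outcome, as a careful person would: the job done as asked, in the order asked, and still so for the second after the job is handed in, with the robot touching nothing.
It also fails if it takes over 64 s, if anything falls off the work surface, if the arm or the gripper's body presses on something with over 40 N, if the wrist force passes 120 N, or if a joint passes its speed limit or range.

### The arm

A 7-joint arm with a two-finger parallel gripper is mounted at the origin on the work surface. World frame = base frame: x ahead of the robot, y to its left, z up, the work surface at z = 0. Lengths are in m, angles in rad, forces in N, time in s.
With the tool pointing down it reaches from about 0.4 to 0.85 m from the base axis. Payload 4.5 kg.
Tool frame: the origin (TCP) lies at the very end of the fingers, on their centre line; the grasp point (between the pads) lies 19 mm behind it; y points along the fingers, x is the direction in which the jaws open and shut, and the axes are right-handed (so a half turn about y gives the same grasp; the last joint's range is limited). The gripper opens to 88 mm and grips with 3 to 60 N. Pads are 18 mm wide; open, the fingers measure 123 mm over their backs; the gripper's body (75 mm by 187 mm) begins 45 mm behind the grasp point.
Start: joints at [1.318, 0.689, -0.195, 1.565, 0.157, 0.902, -0.215], TCP at [0.177, -0.599, 0.239] pointing down, gripper open.
Joint ranges: [-3.01, 3.01], [-0.46, 2.08], [-1.47, 1.51], [0.13, 2.56], [-1, 4.14], [0.04, 2.09], [-2.66, 2.66]. Speed limits (rad/s): [2.57, 2.57, 3.14, 3.14, 3.14, 3.14, 3.14].

### API

Orientations are given as a unit quaternion [x, y, z, w].
In Python, from plant import r gives the robot as it stands.
- The arm moves only by the shell command python3 -m inch 'ROWS' [OPENING] [FORCE]. ROWS is JSON, a list of rows, each a list of 6 numbers: the shift along the tool's x, y, z in mm, then the turn, a rotation vector about the tool's x, y, z in rad. In form: [[x, y, z, ax, ay, az], ...]. A call has 1 to 12 rows; each row shifts and turns the commanded pose from where the row before left it, along the tool's axes as they then stand; what a row does not reach is not made up. A row lasts 1/12 s, in which the tool goes at most 41.7 mm and 7.16 degrees, less where a joint would pass 70% of its speed; a pose out of reach is approached as far as the arm can. A call is refused whole if a number of a shift passes 41.7 or a number of a turn 0.125, either way. A call with a gripper value outside its range is refused whole. OPENING is the finger opening in mm, from 0 to 88.1, set as the call begins (- or left out, the last holds). The fingers move at their own pace and stop on an object; FORCE is the grip in N (left out, the last holds). Time passes only in rows, so rows that do not move let the fingers close. It gives the time, the measured TCP pose, the force and the opening at its end, in the units of the state.
- r.get_state(): the state, without advancing time (a new reading comes with each control period).
- r.snapshot(name): name is "scene" or "top" or "wrist"; returns a dict with "img" (480x640x3 uint8, red, green, blue), "range_z" (480x640 float32, m along the optical axis (not along the pixel's ray), 0 where there is no reading), "mtx" (3x3 intrinsics, pixels), "camera_from_world" (4x4, takes a point from world to camera coordinates); the wrist camera has in their place "tool_from_camera" (4x4, takes a point from camera to tool coordinates, whose origin is the TCP and whose axes are the tool frame's). Camera axes: x right, y down, z forward; pixel columns grow to the right and rows downward; lengths in m; the calibration is good to about 2 mm. A picture is of the moment at which its call begins: read the wrist's pose just before it.
- r.finish_job(): hands the job in, once; it reports no verdict.
The state is a dict: "clock": time; "q": joint angles; "qd": joint speeds; "joint_torque": joint torques, N m; "tool_pos": TCP position; "eef_rot": TCP orientation; "contact_force": force on the tool from outside, world axes, zero at the start; "moment": the same for the moment, N m; "opening": opening from 0.0 (shut) to 1.0 (fully open).
Only numpy, scipy, OpenCV 4.12 (cv2) and the standard library are available. Lean on these libraries where they do the work, as an engineer would, in place of code of your own. Each camera call takes 0.05 s, during which the arm holds its last target.

## Working session

There is one attempt and no reset: what is moved stays moved. The work goes in short steps, Python scripts to look and compute and a shell command to move; the robot and the scene stay as the last step left them, time stands still between calls to the robot, and variables do not carry over. Pictures are saved under pics/ and viewed, and the job is handed in when it is done.

```bash
ls; mkdir -p pics; cat > h.py <<'E'
import numpy as np, cv2
from scipy.spatial.transform import Rotation as R
from plant import r
def save(s,n): cv2.imwrite('pics/'+n+'.png', s['img'][:,:,::-1])
def cloud(s, cam=None):
    z=s['range_z']; K=s['mtx']; v,u=np.mgrid[0:480,0:640]
    p=np.stack([(u-K[0,2])/K[0,0]*z,(v-K[1,2])/K[1,1]*z,z],-1)
    if 'camera_from_world' in s: T=np.linalg.inv(s['camera_from_world'])
    else: T=cam@s['tool_from_camera']
    return p@T[:3,:3].T+T[:3,3]
def tool():
    st=r.get_state(); T=np.eye(4); T[:3,:3]=R.from_quat(st['eef_rot']).as_matrix(); T[:3,3]=st['tool_pos']; return T
E
python3 - <<'E'
from h import *
st=r.get_state(); print(st)
print(tool().round(3))
for n in ['scene','top']:
    s=r.snapshot(n); save(s,n+'0'); np.save(n+'0.npy',s,allow_pickle=True)
    print(s['mtx'],s['camera_from_world'])
E
```

```text
pics
{'clock': 0.0, 'q': array([ 1.31779834,  0.68998537, -0.19447703,  1.56634629,  0.15730261,
        0.9024945 , -0.21509593]), 'qd': array([-0.00090955, -0.00126366,  0.00056163,  0.00110591,  0.00095374,
        0.00136927,  0.00151411]), 'joint_torque': array([-7.70202168e-04, -5.27565265e+01, -1.26669366e+00, -1.53428131e+01,
       -5.25245850e-02,  6.52953837e-03,  1.43925954e-04]), 'tool_pos': array([ 0.17655424, -0.59888344,  0.23790763]), 'eef_rot': array([-0.56599084,  0.42395013, -0.42284242,  0.56667888]), 'contact_force': array([ 0.25759099, -0.1058557 ,  0.09125517]), 'moment': array([-0.00653159, -0.00399615,  0.00203306]), 'opening': 0.9990057873403716}
[[ 0.283 -0.001  0.959  0.177]
 [-0.959  0.002  0.283 -0.599]
 [-0.002 -1.    -0.     0.238]
 [ 0.     0.     0.     1.   ]]
[[455.52425323   0.         314.67555403]
 [  0.         455.52425323 242.06992585]
 [  0.           0.           1.        ]] [[ 0.37276078  0.92768412  0.02125028 -0.16729234]
 [ 0.58205745 -0.21592362 -0.78395543 -0.18588677]
 [-0.72267457  0.30459672 -0.62045331  1.37741379]
 [ 0.          0.          0.          1.        ]]
[[570.13915722   0.         316.12333198]
 [  0.         570.13915722 238.07923207]
 [  0.           0.           1.        ]] [[-8.30307082e-04 -9.99972844e-01  7.32264852e-03 -5.46550336e-02]
 [-9.90157764e-01 -2.02715948e-04 -1.39955570e-01  5.65786808e-01]
 [ 1.39953254e-01 -7.36678339e-03 -9.90130707e-01  1.14262840e+00]
 [ 0.00000000e+00  0.00000000e+00  0.00000000e+00  1.00000000e+00]]
```

View pics/scene0.png

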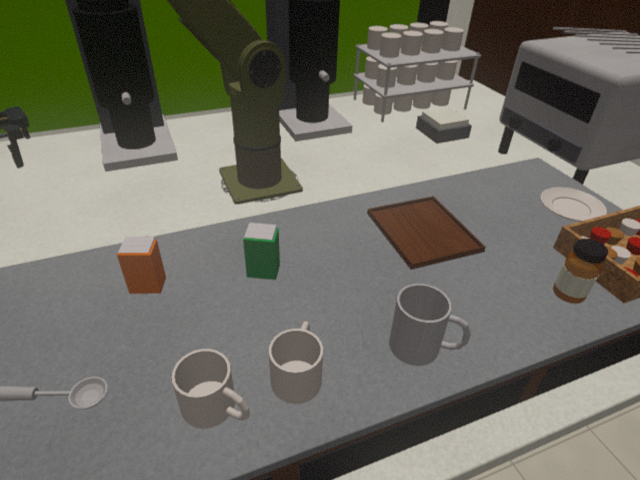

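View pics/top0.png

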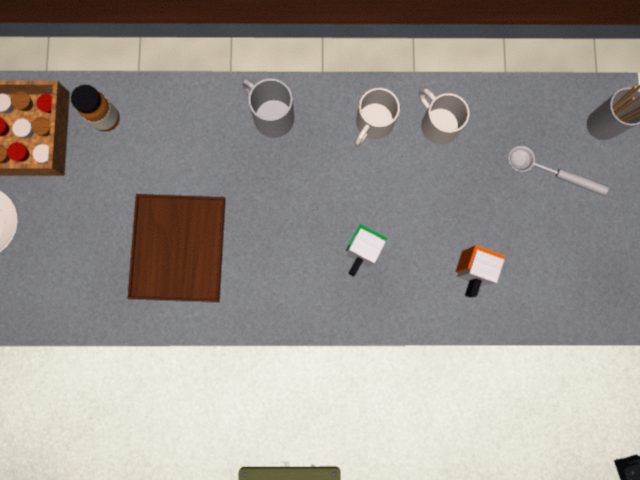

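The top view shows the orange-covered rack at about (485,265), with its black fin towards the robot at (473,288). A green decoy sits at (367,245) and the tray at (178,248). Next I'll measure these.

```bash
python3 - <<'E'
from h import *
for n in ['scene','top']:
    s=np.load(n+'0.npy',allow_pickle=True).item(); P=cloud(s); hsv=cv2.cvtColor(s['img'],cv2.COLOR_RGB2HSV)
    def rep(name,m):
        k,l,st,c=cv2.connectedComponentsWithStats(m.astype(np.uint8))
        for i in np.argsort(-st[1:,4])[:4]+1:
            if st[i,4]<30: continue
            q=P[l==i]; print(n,name,st[i],np.percentile(q,[2,50,98],axis=0).round(3).tolist())
    z=P[:,:,2]
    for c in [(400,300),(300,200),(178,248),(400,400),(250,320),(50,320),(600,300)] if n=='top' else [(350,300),(425,225)]:
        print(c,P[c[1],c[0]].round(3))
    H,S,V=hsv[...,0],hsv[...,1],hsv[...,2]
    rep('orange',(H<12)&(S>190)&(V>120))
    rep('green',(H>50)&(H<75)&(S>150)&(V>70)&(z<0.5))
    if n=='top':
        sub=P[240:300,455:510].reshape(-1,3); 
        topm=(z>0.2)&(z<0.24)
        for (u0,u1,v0,v1) in [(440,520,230,310),(340,400,210,285)]:
            mm=np.zeros_like(topm); mm[v0:v1,u0:u1]=1
            zz=z[mm]; print('z hist',np.histogram(zz,bins=np.arange(0,0.3,0.01)))
E
```

```text
(350, 300) [ 0.663 -0.021  0.13 ]
(425, 225) [0.523 0.224 0.136]
scene orange [592 227  19  11 133] [[0.694, 0.491, 0.174], [0.71, 0.507, 0.176], [0.726, 0.524, 0.178]]
scene orange [629 237  11  10  80] [[0.745, 0.533, 0.174], [0.755, 0.545, 0.176], [0.769, 0.558, 0.178]]
scene orange [625 267  13  10  33] [[0.792, 0.193, 0.15], [0.811, 0.478, 0.164], [0.946, 0.501, 0.363]]
scene green [256 231  21  11  33] [[0.54, -0.156, 0.218], [0.556, -0.135, 0.22], [0.564, -0.116, 0.221]]
(400, 300) [ 0.435 -0.213  0.129]
(300, 200) [ 0.628 -0.023  0.126]
(178, 248) [0.534 0.209 0.132]
(400, 400) [ 0.234 -0.228 -0.   ]
(250, 320) [0.398 0.07  0.127]
(50, 320) [0.398 0.444 0.13 ]
(600, 300) [ 0.435 -0.59   0.132]
top orange [  6 142  20  19 288] [[0.694, 0.491, 0.137], [0.711, 0.507, 0.175], [0.735, 0.536, 0.18]]
top orange [ 36  94  17  18 239] [[0.794, 0.452, 0.137], [0.81, 0.466, 0.163], [0.834, 0.492, 0.167]]
top orange [  0 117   5  16  64] [[0.748, 0.532, 0.146], [0.762, 0.537, 0.175], [0.785, 0.555, 0.179]]
top green [349 224  38  22 102] [[0.532, -0.174, 0.215], [0.551, -0.141, 0.219], [0.564, -0.113, 0.222]]
z hist (array([   0,    0,    0,    0,    0,    0,    0,    0,    0,    0,    0,
          0, 3657, 1173,   42,   61,   82,   74,   79,  195,   71,  750,
        192,    0,    0,    0,    0,    0,    0]), array([0.  , 0.01, 0.02, 0.03, 0.04, 0.05, 0.06, 0.07, 0.08, 0.09, 0.1 ,
       0.11, 0.12, 0.13, 0.14, 0.15, 0.16, 0.17, 0.18, 0.19, 0.2 , 0.21,
       0.22, 0.23, 0.24, 0.25, 0.26, 0.27, 0.28, 0.29]))
z hist (array([   0,    0,    0,    0,    0,    0,    0,    0,    0,    0,    0,
          0, 2460,  866,   15,   15,   25,   22,   22,  140,   29,  696,
        191,    0,    0,    0,    0,    0,    0]), array([0.  , 0.01, 0.02, 0.03, 0.04, 0.05, 0.06, 0.07, 0.08, 0.09, 0.1 ,
       0.11, 0.12, 0.13, 0.14, 0.15, 0.16, 0.17, 0.18, 0.19, 0.2 , 0.21,
       0.22, 0.23, 0.24, 0.25, 0.26, 0.27, 0.28, 0.29]))
```

```bash
python3 - <<'E'
from h import *
s=np.load('top0.npy',allow_pickle=True).item()
cv2.imwrite('pics/topc.png',cv2.resize(s['img'][220:310,440:530,::-1],(540,540),interpolation=cv2.INTER_NEAREST))
s=np.load('scene0.npy',allow_pickle=True).item()
cv2.imwrite('pics/sc.png',cv2.resize(s['img'][220:310,95:185,::-1],(540,540),interpolation=cv2.INTER_NEAREST))
E
```

```text
(no output)
```

View pics/topc.png

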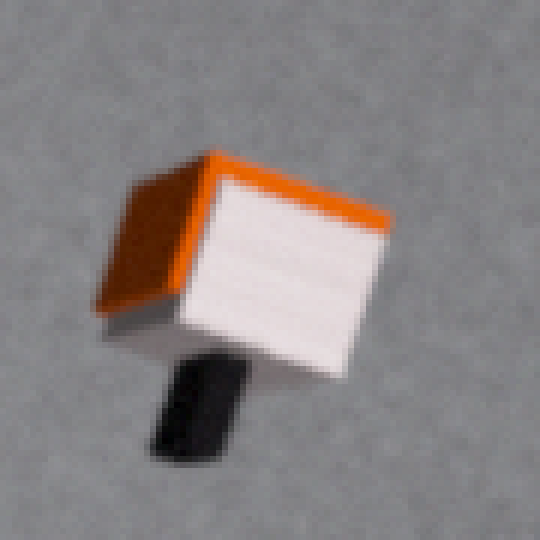

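View pics/sc.png

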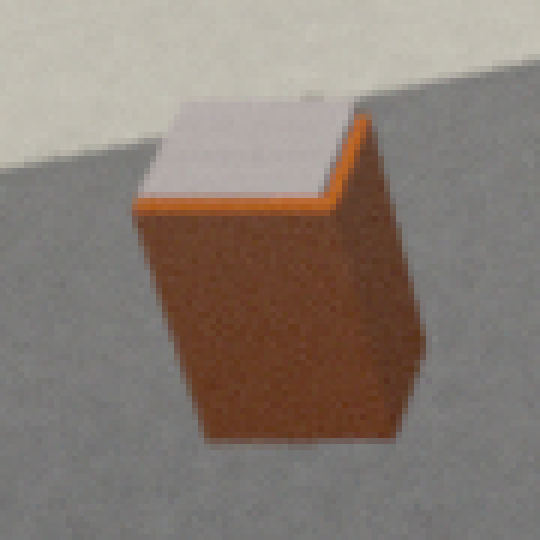

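```bash
python3 - <<'E'
from h import *
def cast(s,uv,zp):
    T=np.linalg.inv(s['camera_from_world']);K=s['mtx']
    out=[]
    for u,v in uv:
        d=T[:3,:3]@[(u-K[0,2])/K[0,0],(v-K[1,2])/K[1,1],1]; out.append(T[:3,3]+d*(zp-T[2,3])/d[2])
    return np.array(out)
s=np.load('top0.npy',allow_pickle=True).item()
def C(L,ox,oy): return [(ox+x/6-.5,oy+y/6-.5) for x,y in L]
A=cast(s,C([(222,177),(388,235),(345,380),(182,322)],440,220),0.22)
def rep(A):
    print(A.round(4).tolist(),'c',A.mean(0).round(4)); e=A[[1,2,3,0]]-A
    print(np.linalg.norm(e,axis=1).round(4),np.degrees(np.arctan2(e[:,1],e[:,0])).round(1))
rep(A)
# whole incl cover: outer corners
rep(cast(s,C([(214,150),(395,215),(345,380),(170,317)],440,220),0.22))
s2=np.load('scene0.npy',allow_pickle=True).item()
rep(cast(s2,C([(138,200),(322,197),(355,100),(185,100)],95,220),0.22))
# white mask
P=cloud(s);z=P[...,2];img=s['img'].astype(int)
m=(z>0.205)&(img.min(-1)>130);m[:, :440]=0;m[:,520:]=0;m[:230]=0;m[310:]=0
q=P[m];print(len(q),q.mean(0).round(4));b=cv2.minAreaRect(q[:,:2].astype(np.float32)*1000);print(b)
pc=np.argwhere(m).mean(0);print('px centroid cast',cast(s,[(pc[1],pc[0])],.22))
# pixel minAreaRect edges
# tray edges
hsv=cv2.cvtColor(s['img'],cv2.COLOR_RGB2HSV);H,S,V=[hsv[...,i] for i in range(3)]
m=((H<12)&(S>120)&(V<120)&(V>20));m[:170]=0;m[:,:110]=0;m[:,250:]=0;m[320:]=0
q=P[m];print('tray',len(q),cv2.minAreaRect(q[:,:2].astype(np.float32)*1000),np.percentile(q,[1,50,99],axis=0).round(3))
cn=cv2.findContours(m.astype(np.uint8),0,2)[0];c=max(cn,key=cv2.contourArea);bx=cv2.boxPoints(cv2.minAreaRect(c));print(bx);rep(cast(s,bx,.144))
E
```

```text
[[0.521, -0.3348, 0.22], [0.504, -0.3827, 0.22], [0.4617, -0.3682, 0.22], [0.4786, -0.3215, 0.22]] c [ 0.4913 -0.3518  0.22  ]
[0.0508 0.0447 0.0497 0.0445] [-109.6  161.1   70.2  -17.5]
[[0.529, -0.3328, 0.22], [0.5099, -0.385, 0.22], [0.4617, -0.3682, 0.22], [0.48, -0.318, 0.22]] c [ 0.4952 -0.351   0.22  ]
[0.0556 0.051  0.0534 0.0511] [-110.1  160.7   69.9  -16.8]
[[0.5048, -0.382, 0.22], [0.5211, -0.3345, 0.22], [0.4789, -0.3208, 0.22], [0.4619, -0.3667, 0.22]] c [ 0.4917 -0.351   0.22  ]
[0.0502 0.0443 0.0489 0.0455] [  71.1  162.  -110.3  -19.7]
766 [ 0.4898 -0.3477  0.2313]
((463.9347839355469, -212.64280700683594), (62.600101470947266, 351.02349853515625), 10.814871788024902)
px centroid cast [[ 0.49069878 -0.35073799  0.22      ]]
tray 9125 ((524.2542724609375, 120.78014373779297), (359.7351989746094, 208.60281372070312), 83.498779296875) [[0.437 0.125 0.129]
 [0.533 0.211 0.134]
 [0.631 0.293 0.146]]
[[127.6634  297.80658]
 [133.79694 192.00273]
 [224.15994 197.24118]
 [218.0264  303.04504]]
[[0.4389, 0.2962, 0.144], [0.6398, 0.2936, 0.144], [0.6297, 0.1213, 0.144], [0.4291, 0.1283, 0.144]] c [0.5344 0.2098 0.144 ]
[0.2008 0.1727 0.2007 0.1682] [ -0.7 -93.3 178.   86.7]
```

```bash
cat >> h.py <<'E'
c=np.array([.4915,-.3513,.175]); yaw=np.radians(-19)
xr=np.array([np.cos(yaw),np.sin(yaw),0]); yr=np.array([-np.sin(yaw),np.cos(yaw),0]); zr=np.array([0,0,1.])
def mk(xt,a,p):
    T=np.eye(4); T[:3,0]=xt;T[:3,1]=a;T[:3,2]=np.cross(xt,a);T[:3,3]=p; return T
def plan(goal,T0=None,n=None,slow=1.0):
    T0=tool() if T0 is None else T0
    rv=R.from_matrix(T0[:3,:3].T@goal[:3,:3]).as_rotvec(); d=goal[:3,3]-T0[:3,3]
    m=max(np.linalg.norm(rv)/.115,np.linalg.norm(d)/.036)*slow
    n=n or int(np.ceil(m)); print('n',n,'rot',np.degrees(np.linalg.norm(rv)).round(1),'d',np.linalg.norm(d).round(4))
    for i in range(n):
        Ri=T0[:3,:3]@R.from_rotvec(rv*i/n).as_matrix()
        t=Ri.T@d/n*1000; print([*t.round(1).tolist(),*(rv/n).round(4).tolist()],end=', ' if i%12<11 else '\n\n')
    print()
def st():
    s=r.get_state(); print('t',round(s['clock'],2),'q',s['q'].round(2),'p',s['tool_pos'].round(4),'F',s['contact_force'].round(1),'op',round(s['opening']*88.1,1)); return s
a=(xr-zr)/np.sqrt(2)
g=c-.003*xr+.00275*yr+.019*zr
G=mk(-yr,a,g+.019*a)
E
python3 - <<'E'
from h import *
P=G.copy(); P[:3,3]-=.12*a
print(P.round(3)); plan(P)
E
```

```text
[[-0.326  0.669  0.669  0.422]
 [-0.946 -0.23  -0.23  -0.324]
 [-0.    -0.707  0.707  0.265]
 [ 0.     0.     0.     1.   ]]
n 11 rot 56.7 d 0.3692
[-17.6, -2.5, 28.5, 0.0691, 0.0532, -0.0222], [-19.1, -0.9, 27.6, 0.0691, 0.0532, -0.0222], [-20.5, 0.5, 26.6, 0.0691, 0.0532, -0.0222], [-21.9, 1.8, 25.4, 0.0691, 0.0532, -0.0222], [-23.3, 3.0, 24.0, 0.0691, 0.0532, -0.0222], [-24.6, 4.1, 22.5, 0.0691, 0.0532, -0.0222], [-25.9, 5.0, 20.8, 0.0691, 0.0532, -0.0222], [-27.0, 5.8, 19.0, 0.0691, 0.0532, -0.0222], [-28.1, 6.5, 17.1, 0.0691, 0.0532, -0.0222], [-29.1, 6.9, 15.1, 0.0691, 0.0532, -0.0222], [-30.1, 7.3, 13.1, 0.0691, 0.0532, -0.0222],
```

```bash
python3 -m inch '[[-17.6,-2.5,28.5,0.069,0.053,-0.022],[-19.1,-0.9,27.6,0.069,0.053,-0.022],[-20.5,0.5,26.6,0.069,0.053,-0.022],[-21.9,1.8,25.4,0.069,0.053,-0.022],[-23.3,3,24,0.069,0.053,-0.022],[-24.6,4.1,22.5,0.069,0.053,-0.022],[-25.9,5,20.8,0.069,0.053,-0.022],[-27,5.8,19,0.069,0.053,-0.022],[-28.1,6.5,17.1,0.069,0.053,-0.022],[-29.1,6.9,15.1,0.069,0.053,-0.022],[-30.1,7.3,13.1,0.069,0.053,-0.022],[0,0,0,0,0,0]]' 88; python3 - <<'E'
from h import *
st(); P=G.copy(); P[:3,3]-=.12*a
print(tool().round(3)); plan(P)
T=tool(); s=r.snapshot('wrist'); save(s,'w1'); np.save('w1.npy',dict(s,T=T),allow_pickle=True)
E
```

```text
clock: 1.1
tool_pos: [0.3949, -0.376, 0.3052]
eef_rot: [0.274, -0.347, 0.697, -0.565]
contact_force: [-0.3, 0.3, -0.2]
opening: 1.002
t 1.1 q [ 1.44  0.48 -0.77  2.2  -1.    0.04  0.02] p [ 0.3949 -0.376   0.3052] F [-0.3  0.3 -0.2] op 88.2
[[-0.211  0.597  0.774  0.395]
 [-0.977 -0.121 -0.174 -0.376]
 [-0.01  -0.793  0.609  0.305]
 [ 0.     0.     0.     1.   ]]
n 2 rot 10.2 d 0.0705
[-27.9, 20.8, -6.1, 0.0657, 0.0414, -0.0428], [-28.4, 19.1, -8.5, 0.0657, 0.0414, -0.0428],
```

```bash
python3 - <<'E'
from h import *
import itertools
D=[([1.31779834,0.68998537,-0.19447703,1.56634629,0.15730261,0.9024945,-0.21509593],[0.17655424,-0.59888344,0.23790763],[-0.56599084,0.42395013,-0.42284242,0.56667888])]
s=r.get_state(); D.append((s['q'],s['tool_pos'],s['eef_rot']))
import json; json.dump([[list(map(float,x)) for x in d] for d in D],open('D.json','w'))
res=[]
for sg in itertools.product([1,-1],repeat=7):
    Ms=[]
    for q,p,e in D:
        M=R.identity()
        for i in range(7): M=M*R.from_rotvec(np.array([0,0,1.] if i%2==0 else [0,1.,0])*sg[i]*q[i])
        Ms.append((M,R.from_quat(e)))
    # E = A*M*B : A rot about z. B const: check  E0 = A M0 B ; relative
    for oz in [0,np.pi/2,np.pi,-np.pi/2]:
        A=R.from_euler('z',oz)
        B=[(A*M).inv()*E for M,E in Ms]
        res.append(((B[0].inv()*B[1]).magnitude(),sg,oz,B[0].as_matrix().round(3).tolist()))
res.sort(key=lambda x:x[0])
for x in res[:8]: print(x)
E
```

```text
(9.961872517703162e-09, (-1, 1, -1, 1, -1, 1, -1), 0, [[-1.0, -0.0, -0.0], [-0.0, 0.0, 1.0], [-0.0, 1.0, -0.0]])
(9.961872615645897e-09, (-1, -1, -1, -1, -1, -1, -1), 3.141592653589793, [[1.0, 0.0, 0.0], [0.0, -0.0, -1.0], [-0.0, 1.0, -0.0]])
(0.21921116056149653, (-1, 1, 1, -1, 1, -1, 1), 0, [[-0.192, -0.981, 0.04], [0.04, 0.033, 0.999], [-0.981, 0.193, 0.033]])
(0.21921116056149662, (-1, -1, 1, 1, 1, 1, 1), 3.141592653589793, [[0.192, 0.981, -0.04], [-0.04, -0.033, -0.999], [-0.981, 0.193, 0.033]])
(0.2410591578115708, (1, -1, -1, -1, -1, -1, 1), 0, [[0.997, -0.0, -0.076], [-0.076, 0.001, -0.997], [0.0, 1.0, 0.001]])
(0.2410591578115709, (1, 1, -1, 1, -1, 1, 1), 3.141592653589793, [[-0.997, 0.0, 0.076], [0.076, -0.001, 0.997], [0.0, 1.0, 0.001]])
(0.3359401144822331, (1, -1, -1, -1, -1, -1, -1), 0, [[0.875, 0.0, -0.485], [-0.485, 0.001, -0.875], [0.0, 1.0, 0.001]])
(0.33594011448223315, (1, 1, -1, 1, -1, 1, -1), 3.141592653589793, [[-0.875, -0.0, 0.485], [0.485, -0.001, 0.875], [0.0, 1.0, 0.001]])
```

```bash
cat >> h.py <<'E'
SG=[-1,1,-1,1,-1,1,-1]
B=np.array([[-1,0,0],[0,0,1.],[0,1,0]])
def chain(q):
    M=[np.eye(3)]
    for i in range(7):
        M.append(M[-1]@R.from_rotvec(np.array([0,0,1.] if i%2==0 else [0,1.,0])*SG[i]*q[i]).as_matrix())
    return M
E
python3 - <<'E'
from h import *
import json
D=json.load(open('D.json')); ez=np.array([0,0,1.])
A=[];b=[]
for q,p,e in D:
    M=chain(q); A.append(np.stack([ez,M[2]@ez,M[4]@ez,M[7]@ez],1)); b.append(p)
A=np.vstack(A);b=np.hstack(b)
x,res,rk,sv=np.linalg.lstsq(A,b,rcond=None);print(x,A@x-b,sv)
E
```

```text
[0.21988016 0.64046066 0.28160165 0.31229714] [ 0.03150413  0.01127004 -0.01126489 -0.00429462 -0.0019499   0.01126489] [2.50769782 1.20719483 0.41204284 0.29043583]
```

```bash
cat > rec.py <<'E'
from h import *
import json
D=json.load(open('D.json')); s=r.get_state()
if np.abs(s['qd']).max()>0.1: print('moving',s['qd'].round(2))
D.append([list(map(float,s[k])) for k in ('q','tool_pos','eef_rot')]); json.dump(D,open('D.json','w')); st()
E
python3 -m inch '[[0,-10,10,-0.12,0,0],[0,-10,10,-0.12,0,0],[0,-10,10,-0.12,0,0],[0,0,0,0,0,0]]' >/dev/null; python3 rec.py
python3 -m inch '[[0,0,20,-0.12,0.1,0],[0,0,20,-0.12,0.1,0],[0,0,20,0,0.12,0],[0,0,0,0,0,0]]' >/dev/null; python3 rec.py
python3 -m inch '[[-20,-30,0,0,0.12,0],[-20,-30,0,0,0.12,0],[-20,-30,0,0,0.12,0],[0,0,0,0,0,0]]' >/dev/null; python3 rec.py
python3 - <<'E'
from h import *
import json
D=json.load(open('D.json')); ez=np.array([0,0,1.]);ex=np.array([1.,0,0])
for full in [0,1,2]:
    A=[];b=[]
    for q,p,e in D:
        M=chain(q); cols=[ez,M[2]@ez,M[4]@ez,M[7]@ez]
        if full>=1: cols+=[M[2]@ex,M[4]@ex,M[6]@ex]
        if full>=2: cols+=[M[1]@ex]
        A.append(np.stack(cols,1)); b.append(p)
    A=np.vstack(A);b=np.hstack(b)
    x,res,rk,sv=np.linalg.lstsq(A,b,rcond=None);print(x.round(4),np.abs(A@x-b).max(),sv.round(3))
E
```

```text
moving [ 0.21  0.02 -0.3   0.07 -0.1  -0.12  0.15]
t 1.48 q [ 0.99  0.41 -0.19  2.1  -0.83  0.32 -0.2 ] p [ 0.4044 -0.3805  0.3013] F [0.5 0.1 0.6] op 88.1
moving [ 0.07 -0.02 -0.05  0.12  0.01 -0.04  0.21]
t 1.82 q [ 0.67  0.45  0.16  1.89 -0.65  0.58 -0.69] p [ 0.4491 -0.3911  0.3191] F [-0.7  0.   0.3] op 87.5
moving [ 0.06  0.07 -0.04  0.05 -0.03 -0.08  0.28]
t 2.15 q [ 0.43  0.28  0.38  1.86 -0.54  0.75 -1.23] p [ 0.4395 -0.3362  0.412 ] F [-0.6 -0.5 -0.3] op 87.8
[0.2479 0.594  0.3589 0.2376] 0.05330282180059165 [3.996 1.88  0.61  0.358]
[ 0.2997  0.509   0.3129  0.2829 -0.0079 -0.0369 -0.0466] 0.04906612658278969 [4.372 3.691 1.251 0.702 0.354 0.221 0.188]
[ 0.2957  0.5197  0.3146  0.2767  0.0257 -0.0444 -0.0446 -0.038 ] 0.048609679217859775 [4.403 4.26  1.261 0.778 0.372 0.245 0.199 0.173]
```

```bash
python3 - <<'E'
from h import *
import json
D=json.load(open('D.json')); E3=np.eye(3)
for q,p,e in D:
    print(np.degrees((R.from_matrix(chain(q)[7]@B).inv()*R.from_quat(e)).magnitude()).round(3),np.round(p,3),np.round(q,2))
names=[(0,2)]+[(i,k) for i in range(1,8) for k in range(3) if not((i%2==1 and k==2 and i<7) or (i%2==0 and k==1))]
print(names)
A=[];b=[]
for q,p,e in D:
    M=chain(q); A.append(np.stack([M[i][:,k] for i,k in names],1)); b.append(p)
A=np.vstack(A);b=np.hstack(b);x,res,rk,sv=np.linalg.lstsq(A,b,rcond=1e-6);print(x.round(3),np.abs(A@x-b).max(),rk)
import itertools
base=[(0,2),(2,2),(4,2),(7,2)]
oth=[n for n in names if n not in base]
out=[]
for kk in (1,2,3):
  for cc in itertools.combinations(oth,kk):
    idx=[names.index(n) for n in base+list(cc)]
    x=np.linalg.lstsq(A[:,idx],b,rcond=None)[0]; out.append((np.abs(A[:,idx]@x-b).max(),cc,x.round(4)))
out.sort(key=lambda t:t[0])
for o in out[:6]: print(o)
E
```

```text
0.0 [ 0.177 -0.599  0.238] [ 1.32  0.69 -0.19  1.57  0.16  0.9  -0.22]
0.0 [ 0.393 -0.378  0.304] [ 1.44  0.48 -0.76  2.2  -1.    0.04  0.02]
0.0 [ 0.404 -0.381  0.301] [ 0.99  0.41 -0.19  2.1  -0.83  0.32 -0.2 ]
0.0 [ 0.449 -0.391  0.319] [ 0.67  0.45  0.16  1.89 -0.65  0.58 -0.69]
0.0 [ 0.439 -0.336  0.412] [ 0.43  0.28  0.38  1.86 -0.54  0.75 -1.23]
[(0, 2), (1, 0), (1, 1), (2, 0), (2, 2), (3, 0), (3, 1), (4, 0), (4, 2), (5, 0), (5, 1), (6, 0), (6, 2), (7, 0), (7, 1), (7, 2)]
[ 0.347  0.    -0.019 -0.     0.563  0.    -0.027  0.     0.345 -0.
 -0.     0.     0.163  0.     0.     0.163] 8.881784197001252e-16 15
(np.float64(6.034649724373509e-10), ((1, 1), (3, 1), (5, 1)), array([ 3.469e-01,  5.634e-01,  3.448e-01,  3.261e-01, -1.880e-02,
       -2.690e-02, -4.000e-04]))
(np.float64(5.928726914311566e-05), ((1, 1), (3, 1), (6, 0)), array([ 3.464e-01,  5.636e-01,  3.451e-01,  3.255e-01, -1.890e-02,
       -2.710e-02,  3.000e-04]))
(np.float64(6.788507509614128e-05), ((1, 1), (3, 1), (7, 1)), array([ 3.471e-01,  5.632e-01,  3.450e-01,  3.259e-01, -1.890e-02,
       -2.700e-02, -2.000e-04]))
(np.float64(8.148877937874666e-05), ((1, 1), (3, 0), (3, 1)), array([ 0.3469,  0.5635,  0.3453,  0.3262, -0.0189, -0.0006, -0.0271]))
(np.float64(8.76017666591733e-05), ((1, 1), (2, 0), (3, 1)), array([ 3.462e-01,  5.638e-01,  3.449e-01,  3.260e-01, -1.900e-02,
       -4.000e-04, -2.700e-02]))
(np.float64(0.00011846286678363072), ((1, 0), (1, 1), (3, 1)), array([ 3.465e-01,  5.636e-01,  3.449e-01,  3.258e-01, -2.000e-04,
       -1.890e-02, -2.700e-02]))
```

```bash
cat >> h.py <<'E'
LO=np.array([-3.01,-.46,-1.47,.13,-1,.04,-2.66]); HI=np.array([3.01,2.08,1.51,2.56,4.14,2.09,2.66])
def fk(q):
    M=chain(q); p=np.array([0,0,.3469])+M[1][:,1]*-.0188+M[2][:,2]*.5634+M[3][:,1]*-.0269+M[4][:,2]*.3448+M[5][:,1]*-.0004+M[7][:,2]*.3261
    T=np.eye(4);T[:3,:3]=M[7]@B;T[:3,3]=p;return T
from scipy.optimize import least_squares
def ik(T,q0,reg=1e-3):
    mid=(LO+HI)/2; 
    def f(q):
        F=fk(q); return np.r_[(F[:3,3]-T[:3,3])*10,R.from_matrix(F[:3,:3].T@T[:3,:3]).as_rotvec()*3,reg*(q-q0)]
    s=least_squares(f,np.clip(q0,LO+.01,HI-.01),bounds=(LO,HI)); e=np.abs(f(s.x)[:6]).max(); return s.x,e
def many(T,n=60,seed=0):
    rng=np.random.default_rng(seed); out=[]
    for _ in range(n):
        q,e=ik(T,rng.uniform(LO,HI),1e-4)
        if e<2e-3: out.append((min((q-LO).min(),(HI-q).min()),q))
    out.sort(key=lambda t:-t[0]); return out
E
python3 - <<'E'
from h import *
np.set_printoptions(precision=2,suppress=True)
flip=lambda T:T@np.block([[R.from_euler('y',180,degrees=True).as_matrix(),np.zeros((3,1))],[np.zeros((1,3)),np.ones((1,1))]])
P=G.copy();P[:3,3]-=.12*a; L=G.copy();L[2,3]+=.1
def tray(h,sgn):
    h=np.radians(h);xh=np.array([np.cos(h),np.sin(h),0]);yh=np.array([-np.sin(h),np.cos(h),0]);aa=(xh-zr)/2**.5
    return mk(sgn*yh,aa,np.array([.5345,.21,.13+.05])+.019*aa)
for n,T in [('P',P),('G',G),('Gf',flip(G)),('L',L),('Lf',flip(L)),('T0+',tray(0,1)),('T0-',tray(0,-1)),('T20+',tray(20,1)),('T20-',tray(20,-1))]:
    o=many(T,40); print(n,len(o)); 
    for m,q in o[:5]: print('  ',round(m,2),q)
E
```

```text
P 18
   0.09 [ 1.39  0.68 -1.07  2.47  2.54  0.63  2.57]
   0.08 [ 1.29  0.61 -0.87  2.48  2.78  0.58  2.32]
   0.08 [ 1.16  0.56 -0.65  2.48  3.04  0.56  2.07]
   0.08 [ 1.14  0.55 -0.62  2.48  3.07  0.56  2.03]
   0.07 [ 1.06  0.53 -0.48  2.49  3.21  0.57  1.89]
G 20
   0.21 [ 0.93  0.78 -0.45  2.35  3.09  0.69  2.02]
   0.21 [ 0.87  0.77 -0.35  2.35  3.19  0.69  1.91]
   0.21 [ 0.87  0.77 -0.34  2.35  3.19  0.7   1.9 ]
   0.21 [ 0.87  0.77 -0.34  2.35  3.19  0.7   1.9 ]
   0.21 [ 0.86  0.77 -0.33  2.35  3.2   0.7   1.89]
Gf 24
   0.23 [ 1.3   1.02 -1.16  2.33  2.41  0.87 -0.29]
   0.23 [ 1.29  1.01 -1.14  2.33  2.43  0.86 -0.31]
   0.23 [ 1.25  0.96 -1.04  2.33  2.51  0.81 -0.41]
   0.22 [ 1.18  0.9  -0.89  2.34  2.65  0.75 -0.6 ]
   0.22 [ 1.1   0.84 -0.73  2.34  2.81  0.7  -0.79]
L 19
   0.3 [ 1.08  0.58 -0.65  2.26  2.84  0.39  2.22]
   0.3 [ 1.04  0.56 -0.59  2.26  2.94  0.38  2.11]
   0.29 [ 0.96  0.54 -0.46  2.27  3.12  0.38  1.91]
   0.29 [ 0.91  0.53 -0.37  2.27  3.25  0.39  1.78]
   0.29 [ 0.89  0.53 -0.35  2.27  3.28  0.39  1.74]
Lf 22
   0.31 [ 1.34  0.74 -1.14  2.25  2
[... 590 characters left out ...]
.22  1.99]
   0.16 [-0.3   0.86 -0.68  2.4   2.14  1.18  1.95]
   0.16 [-0.3   0.86 -0.67  2.4   2.15  1.17  1.95]
   0.16 [-0.34  0.84 -0.6   2.4   2.17  1.13  1.91]
T20+ 19
   0.11 [ 0.17  1.15 -1.34  2.45  2.22  1.44 -0.53]
   0.11 [ 0.16  1.14 -1.31  2.45  2.23  1.42 -0.54]
   0.11 [ 0.15  1.11 -1.27  2.45  2.24  1.39 -0.57]
   0.11 [ 0.12  1.06 -1.18  2.45  2.28  1.32 -0.64]
   0.1 [ 0.06  0.99 -1.03  2.46  2.35  1.22 -0.76]
T20- 16
   0.1 [ 0.07  1.   -1.06  2.46  2.34  1.24  2.4 ]
   0.09 [-0.16  0.85 -0.6   2.47  2.59  1.03  2.05]
   0.09 [-0.22  0.83 -0.49  2.47  2.66  1.    1.96]
   0.09 [-0.26  0.82 -0.44  2.47  2.69  0.99  1.91]
   0.09 [-0.28  0.81 -0.39  2.47  2.72  0.98  1.88]
```

```bash
cat >> h.py <<'E'
G=mk(yr,a,g+.019*a)
L=G.copy(); L[2,3]+=.1
def rows(Ts):
    # Ts list of poses; print body rows
    out=[]
    for i in range(len(Ts)-1):
        D=np.linalg.inv(Ts[i])@Ts[i+1]; rv=R.from_matrix(D[:3,:3]).as_rotvec()
        if np.degrees(np.linalg.norm(rv))>7.1 or np.linalg.norm(D[:3,3])>.0417: print('TOO BIG',i)
        out.append('[%g,%g,%g,%g,%g,%g]'%(*[round(float(v)*1000,1) for v in D[:3,3]],*[round(float(v),3) for v in rv]))
    for i in range(0,len(out),12): print('['+','.join(out[i:i+12])+']\n')
def follow(q,Ts,every=6):
    # min-norm tracking prediction
    for i,T in enumerate(Ts):
        q,e=ik(T,q,2e-2)
        if i%every==0 or i==len(Ts)-1: print(i,q.round(2),'err',round(e,3),'p',fk(q)[:3,3].round(3))
    return q
def jpath(q0,q1,n): return [fk(q0+(q1-q0)*i/n) for i in range(n+1)]
E
python3 - <<'E'
from h import *
np.set_printoptions(precision=2,suppress=True)
q0=r.get_state()['q']
qL,e=ik(L,np.array([.96,.54,-.46,2.27,3.12,.38,-1.23]),1e-3); print(qL,e)
n=32; Ts=jpath(q0,qL,n)
follow(q0,Ts[1:],4)
rows(Ts)
E
```

```text
[ 0.96  0.54 -0.46  2.27  3.12  0.38 -1.23] 5.099025007965709e-09
0 [ 0.41  0.29  0.4   1.88 -0.45  0.75 -1.2 ] err 0.0 p [ 0.42 -0.34  0.4 ]
4 [ 0.35  0.34  0.48  1.93 -0.1   0.69 -1.08] err 0.0 p [ 0.34 -0.39  0.35]
8 [ 0.3   0.4   0.55  1.99  0.21  0.57 -0.94] err 0.0 p [ 0.3  -0.44  0.34]
12 [ 0.25  0.45  0.64  2.04  0.52  0.38 -0.8 ] err 0.0 p [ 0.3  -0.49  0.34]
16 [ 0.15  0.54  0.82  2.1   0.81  0.1  -0.68] err 0.0 p [ 0.33 -0.52  0.34]
20 [ 0.46  0.47  0.3   2.14  2.11  0.3  -1.52] err 0.0 p [ 0.39 -0.52  0.34]
24 [ 0.66  0.48 -0.01  2.19  2.57  0.38 -1.51] err 0.0 p [ 0.44 -0.48  0.32]
28 [ 0.82  0.51 -0.24  2.23  2.95  0.4  -1.42] err 0.0 p [ 0.49 -0.42  0.3 ]
31 [ 0.92  0.54 -0.4   2.27  3.22  0.39 -1.33] err 0.0 p [ 0.5  -0.35  0.28]
[[24,7.1,-13.3,-0.039,-0.084,-0.071],[22.4,7.1,-12.8,-0.038,-0.087,-0.068],[20.8,7.1,-12.2,-0.036,-0.09,-0.065],[19.3,7,-11.4,-0.034,-0.092,-0.062],[17.8,6.9,-10.5,-0.032,-0.095,-0.059],[16.5,6.8,-9.5,-0.03,-0.097,-0.056],[15.2,6.6,-8.3,-0.027,-0.099,-0.054],[14.1,6.4,-7.1,-0.024,-0.101,-0.052],[13.1,6.1,-5.8,-0.021,-0.103,-0.05],[12.2,5.9,-4.4,-0.018,-0.104,-0.048],[11.5,5.6,-3,-0.015,-0.105,-0.047],[10.9,5.3,-1.6,-0.011,-0.106,-0.046]]

[[10.4,4.9,-0.1,-0.008,-0.107,-0.045],[10.2,4.6,1.3,-0.004,-0.108,-0.045],[10,4.2,2.8,-0.001,-0.108,-0.045],[10.1,3.9,4.1,0.002,-0.108,-0.045],[10.2,3.5,5.4,0.005,-0.108,-0.045],[10.5,3.1,6.6,0.008,-0.108,-0.046],[10.9,2.8,7.7,0.01,-0.107,-0.047],[11.5,2.4,8.7,0.012,-0.107,-0.048],[12.1,2.1,9.6,0.014,-0.106,-0.05],[12.8,1.7,10.3,0.015,-0.105,-0.051],[13.6,1.4,10.8,0.016,-0.105,-0.053],[14.5,1.1,11.2,0.017,-0.104,-0.054]]

[[15.4,0.8,11.5,0.017,-0.103,-0.056],[16.3,0.5,11.6,0.017,-0.102,-0.057],[17.2,0.3,11.5,0.016,-0.101,-0.059],[18,0,11.2,0.015,-0.101,-0.06],[18.9,-0.2,10.8,0.014,-0.1,-0.061],[19.7,-0.4,10.3,0.012,-0.1,-0.062],[20.4,-0.5,9.6,0.011,-0.099,-0.063],[21,-0.7,8.8,0.008,-0.099,-0.063]]
```

```bash
python3 - <<'E'
from h import *
np.set_printoptions(precision=2,suppress=True)
q0=r.get_state()['q']
qL,e=ik(L,np.array([.96,.54,-.46,2.27,3.12,.38,-1.23]),1e-3)
n=36
for b6,b7,b4,b2 in [(.8,0,0,0),(.8,-.6,0,0),(.7,0,-.3,0),(.8,-.6,-.3,0)]:
    Ts=[]
    for i in range(n+1):
        q=q0+(qL-q0)*i/n; s=np.sin(np.pi*i/n); q[5]+=b6*s;q[6]+=b7*s;q[3]+=b4*s;q[1]+=b2*s; Ts.append(fk(q))
    print(b6,b7,b4); follow(q0,Ts[1:],6)
E
```

```text
0.8 0 0
0 [ 0.42  0.29  0.39  1.87 -0.45  0.82 -1.21] err 0.0 p [ 0.41 -0.32  0.39]
6 [ 0.35  0.36  0.48  1.95  0.09  1.12 -1.11] err 0.0 p [ 0.21 -0.32  0.35]
12 [ 0.29  0.43  0.57  2.02  0.69  1.17 -1.06] err 0.0 p [ 0.09 -0.42  0.42]
18 [ 0.27  0.49  0.61  2.1   1.33  1.02 -1.18] err 0.0 p [ 0.12 -0.55  0.49]
24 [ 0.36  0.5   0.45  2.16  2.1   0.86 -1.45] err 0.0 p [ 0.3  -0.61  0.48]
30 [ 0.58  0.5   0.12  2.23  2.87  0.7  -1.57] err 0.0 p [ 0.48 -0.52  0.39]
35 [ 0.8   0.52 -0.22  2.28  3.45  0.42 -1.57] err 0.0 p [ 0.5  -0.35  0.28]
0.8 -0.6 0
0 [ 0.41  0.29  0.4   1.87 -0.46  0.82 -1.26] err 0.0 p [ 0.41 -0.32  0.39]
6 [ 0.29  0.37  0.57  1.95  0.06  1.11 -1.4 ] err 0.0 p [ 0.21 -0.32  0.35]
12 [ 0.19  0.46  0.74  2.03  0.64  1.11 -1.53] err 0.0 p [ 0.09 -0.42  0.42]
18 [ 0.15  0.54  0.82  2.1   1.3   0.88 -1.75] err 0.0 p [ 0.12 -0.55  0.49]
24 [ 0.26  0.54  0.62  2.17  2.15  0.78 -2.02] err 0.0 p [ 0.3  -0.61  0.48]
30 [ 0.46  0.51  0.3   2.23  2.99  0.69 -1.98] err 0.0 p [ 0.48 -0.52  0.39]
35 [ 0.64  0.52  0.03  2.28  3.69  0.48 -1.83] err 0.0 p [ 0.5  -0.35  0.28]
0.7 0 -
[... 391 characters left out ...]
 0.51  0.51  0.23  2.1   2.93  0.64 -1.69] err 0.0 p [ 0.52 -0.55  0.43]
35 [ 0.74  0.52 -0.12  2.28  3.55  0.44 -1.69] err 0.0 p [ 0.5  -0.35  0.28]
0.8 -0.6 -0.3
0 [ 0.41  0.29  0.4   1.85 -0.46  0.82 -1.26] err 0.0 p [ 0.42 -0.33  0.4 ]
6 [ 0.29  0.37  0.58  1.78  0.04  1.11 -1.4 ] err 0.0 p [ 0.27 -0.38  0.39]
12 [ 0.18  0.47  0.78  1.76  0.55  1.12 -1.51] err 0.0 p [ 0.18 -0.49  0.47]
18 [ 0.12  0.57  0.94  1.8   1.12  0.84 -1.68] err 0.0 p [ 0.2  -0.61  0.56]
24 [ 0.17  0.58  0.82  1.93  2.08  0.67 -2.09] err 0.0 p [ 0.35 -0.66  0.58]
30 [ 0.38  0.53  0.43  2.11  3.03  0.67 -2.1 ] err 0.0 p [ 0.52 -0.55  0.44]
35 [ 0.56  0.53  0.15  2.29  3.79  0.53 -1.94] err 0.0 p [ 0.5  -0.35  0.28]
```

```bash
cat > jp.py <<'E'
from h import *
def bump(q0,q1,n,bm):
    Ts=[]
    for i in range(n+1):
        q=q0+(q1-q0)*i/n+np.array(bm)*np.sin(np.pi*i/n); Ts.append(fk(q))
    return Ts
E
python3 - <<'E'
from jp import *
q0=r.get_state()['q']
qL,e=ik(L,np.array([.96,.54,-.46,2.27,3.12,.38,-1.23]),1e-3)
Ts=bump(q0,qL,40,[0,0,0,-.3,0,.7,0]); np.save('Ts.npy',Ts); rows(Ts)
E
```

```text
TOO BIG 32
TOO BIG 33
TOO BIG 34
TOO BIG 35
TOO BIG 36
TOO BIG 37
TOO BIG 38
TOO BIG 39
[[11.7,0.9,-14.5,-0.061,-0.073,-0.04],[13.2,0.6,-14.4,-0.061,-0.07,-0.043],[14.5,0.2,-14.3,-0.061,-0.067,-0.046],[15.9,-0.1,-14.1,-0.061,-0.064,-0.049],[17.1,-0.3,-14,-0.06,-0.06,-0.052],[18.3,-0.4,-13.9,-0.059,-0.057,-0.055],[19.4,-0.5,-13.7,-0.058,-0.054,-0.058],[20.3,-0.5,-13.4,-0.056,-0.051,-0.06],[21,-0.4,-13.1,-0.055,-0.048,-0.062],[21.7,-0.2,-12.6,-0.053,-0.045,-0.064],[22.2,0,-12.1,-0.051,-0.043,-0.066],[22.6,0.3,-11.4,-0.048,-0.041,-0.068]]

[[22.8,0.6,-10.5,-0.045,-0.04,-0.069],[22.9,0.9,-9.5,-0.042,-0.039,-0.07],[23,1.1,-8.4,-0.039,-0.039,-0.072],[22.9,1.3,-7.1,-0.035,-0.039,-0.073],[22.8,1.5,-5.6,-0.031,-0.039,-0.074],[22.6,1.6,-4,-0.026,-0.04,-0.076],[22.3,1.6,-2.2,-0.021,-0.041,-0.077],[22,1.5,-0.3,-0.016,-0.043,-0.078],[21.7,1.3,1.8,-0.01,-0.045,-0.079],[21.3,1,4,-0.004,-0.047,-0.08],[21,0.5,6.3,0.002,-0.049,-0.081],[20.7,0,8.7,0.008,-0.052,-0.082]]

[[20.4,-0.6,11.1,0.015,-0.054,-0.082],[20.2,-1.3,13.7,0.022,-0.056,-0.083],[20,-2,16.2,0.028,-0.058,-0.083],[20,-2.8,18.8,0.035,-0.061,-0.084],[20,-3.6,21.4,0.042,-0.063,-0.084],[20.2,-4.4,23.9,0.048,-0.064,-0.084],[20.5,-5.2,26.3,0.054,-0.066,-0.084],[20.9,-5.8,28.6,0.059,-0.067,-0.084],[21.4,-6.4,30.8,0.064,-0.069,-0.083],[22,-6.8,32.8,0.069,-0.07,-0.083],[22.7,-7.1,34.5,0.072,-0.071,-0.083],[23.5,-7.2,35.9,0.076,-0.072,-0.082]]

[[24.3,-7.1,37,0.078,-0.074,-0.081],[25,-6.9,37.8,0.079,-0.075,-0.08],[25.7,-6.5,38.2,0.08,-0.077,-0.079],[26.3,-5.9,38.2,0.08,-0.079,-0.078]]
```

First 24 rows, in a coarser but continuous form. I'll check the joints after each call.

```bash
python3 -m inch '[[11.7,0.9,-14.5,-0.061,-0.073,-0.04],[13.2,0.6,-14.4,-0.061,-0.07,-0.043],[14.5,0.2,-14.3,-0.061,-0.067,-0.046],[15.9,-0.1,-14.1,-0.061,-0.064,-0.049],[17.1,-0.3,-14,-0.06,-0.06,-0.052],[18.3,-0.4,-13.9,-0.059,-0.057,-0.055],[19.4,-0.5,-13.7,-0.058,-0.054,-0.058],[20.3,-0.5,-13.4,-0.056,-0.051,-0.06],[21,-0.4,-13.1,-0.055,-0.048,-0.062],[21.7,-0.2,-12.6,-0.053,-0.045,-0.064],[22.2,0,-12.1,-0.051,-0.043,-0.066],[22.6,0.3,-11.4,-0.048,-0.041,-0.068]]'; python3 rec.py
python3 -m inch '[[22.8,0.6,-10.5,-0.045,-0.04,-0.069],[22.9,0.9,-9.5,-0.042,-0.039,-0.07],[23,1.1,-8.4,-0.039,-0.039,-0.072],[22.9,1.3,-7.1,-0.035,-0.039,-0.073],[22.8,1.5,-5.6,-0.031,-0.039,-0.074],[22.6,1.6,-4,-0.026,-0.04,-0.076],[22.3,1.6,-2.2,-0.021,-0.041,-0.077],[22,1.5,-0.3,-0.016,-0.043,-0.078],[21.7,1.3,1.8,-0.01,-0.045,-0.079],[21.3,1,4,-0.004,-0.047,-0.08],[21,0.5,6.3,0.002,-0.049,-0.081],[20.7,0,8.7,0.008,-0.052,-0.082]]'; python3 rec.py
python3 - <<'E'
from h import *
Ts=np.load('Ts.npy'); print(Ts[24].round(3),tool().round(3))
E
```

```text
clock: 3.15
tool_pos: [0.22, -0.4607, 0.4235]
eef_rot: [0.654, -0.515, 0.494, -0.251]
contact_force: [0.6, -0.4, -0.9]
opening: 0.998
moving [-0.14  0.13  0.24 -0.03  0.96 -0.01  0.11]
t 3.15 q [ 0.3   0.41  0.57  1.76  0.41  1.1  -1.04] p [ 0.22   -0.4607  0.4235] F [ 0.6 -0.4 -0.9] op 87.9
clock: 4.15
tool_pos: [0.2789, -0.6555, 0.5593]
eef_rot: [0.942, -0.165, 0.285, -0.068]
contact_force: [0.6, -2.0, 0.9]
opening: 1.001
moving [-0.05  0.13  0.11  0.21  1.57 -0.52 -0.79]
t 4.15 q [ 0.19  0.56  0.8   1.85  1.53  0.71 -1.29] p [ 0.2789 -0.6555  0.5593] F [ 0.6 -2.   0.9] op 88.1
[[ 0.772 -0.274  0.573  0.279]
 [-0.35  -0.937  0.023 -0.653]
 [ 0.531 -0.218 -0.819  0.567]
 [ 0.     0.     0.     1.   ]] [[ 0.784 -0.272  0.559  0.279]
 [-0.349 -0.936  0.035 -0.655]
 [ 0.514 -0.222 -0.829  0.559]
 [ 0.     0.     0.     1.   ]]
```

```bash
python3 - <<'E'
from jp import *
np.set_printoptions(precision=2,suppress=True)
q0=r.get_state()['q']
L2=L.copy(); L2[2,3]+=.02
qL,e=ik(L2,np.array([.9,.54,-.3,2.27,3.2,.38,-1.43]),1e-3);print(qL)
Ts=bump(q0,qL,21,[0,0,0,0,0,.2,0]); follow(q0,Ts[1:],4); rows(Ts)
E
```

```text
[ 0.91  0.49 -0.38  2.25  3.28  0.33 -1.41]
0 [ 0.2   0.57  0.79  1.87  1.61  0.68 -1.3 ] err 0.0 p [ 0.29 -0.66  0.55]
4 [ 0.26  0.59  0.71  1.95  1.98  0.65 -1.4 ] err 0.0 p [ 0.33 -0.67  0.52]
8 [ 0.36  0.57  0.52  2.03  2.38  0.65 -1.5 ] err 0.0 p [ 0.4  -0.65  0.47]
12 [ 0.49  0.53  0.3   2.1   2.76  0.61 -1.56] err 0.0 p [ 0.47 -0.58  0.41]
16 [ 0.64  0.5   0.04  2.18  3.13  0.51 -1.6 ] err 0.0 p [ 0.51 -0.47  0.35]
20 [ 0.82  0.48 -0.24  2.25  3.48  0.35 -1.62] err 0.0 p [ 0.5  -0.35  0.3 ]
[[2.9,3.6,10.8,0.01,-0.071,-0.032],[4.6,2.8,11.5,0.012,-0.068,-0.036],[6.4,1.9,12.2,0.015,-0.066,-0.041],[8.2,1,13,0.017,-0.063,-0.045],[10,0.2,13.8,0.02,-0.06,-0.049],[11.7,-0.7,14.7,0.023,-0.057,-0.054],[13.4,-1.5,15.5,0.026,-0.055,-0.058],[15,-2.3,16.4,0.03,-0.052,-0.061],[16.6,-3,17.2,0.033,-0.05,-0.065],[18.1,-3.7,18,0.036,-0.049,-0.068],[19.5,-4.3,18.7,0.039,-0.048,-0.071],[20.7,-4.9,19.4,0.041,-0.047,-0.073]]

[[21.9,-5.4,20,0.043,-0.047,-0.075],[22.9,-5.9,20.5,0.045,-0.048,-0.076],[23.7,-6.2,20.9,0.047,-0.049,-0.077],[24.4,-6.5,21.1,0.048,-0.051,-0.077],[24.8,-6.7,21.2,0.048,-0.053,-0.076],[25.1,-6.8,21.2,0.048,-0.056,-0.075],[25.1,-6.8,21,0.048,-0.06,-0.073],[24.9,-6.8,20.5,0.046,-0.063,-0.07],[24.5,-6.6,19.9,0.045,-0.067,-0.066]]
```

```bash
python3 -m inch '[[2.9,3.6,10.8,0.01,-0.071,-0.032],[4.6,2.8,11.5,0.012,-0.068,-0.036],[6.4,1.9,12.2,0.015,-0.066,-0.041],[8.2,1,13,0.017,-0.063,-0.045],[10,0.2,13.8,0.02,-0.06,-0.049],[11.7,-0.7,14.7,0.023,-0.057,-0.054],[13.4,-1.5,15.5,0.026,-0.055,-0.058],[15,-2.3,16.4,0.03,-0.052,-0.061],[16.6,-3,17.2,0.033,-0.05,-0.065],[18.1,-3.7,18,0.036,-0.049,-0.068],[19.5,-4.3,18.7,0.039,-0.048,-0.071],[20.7,-4.9,19.4,0.041,-0.047,-0.073]]' >/dev/null; python3 rec.py
python3 -m inch '[[21.9,-5.4,20,0.043,-0.047,-0.075],[22.9,-5.9,20.5,0.045,-0.048,-0.076],[23.7,-6.2,20.9,0.047,-0.049,-0.077],[24.4,-6.5,21.1,0.048,-0.051,-0.077],[24.8,-6.7,21.2,0.048,-0.053,-0.076],[25.1,-6.8,21.2,0.048,-0.056,-0.075],[25.1,-6.8,21,0.048,-0.06,-0.073],[24.9,-6.8,20.5,0.046,-0.063,-0.07],[24.5,-6.6,19.9,0.045,-0.067,-0.066],[0,0,0,0,0,0],[0,0,0,0,0,0]]' >/dev/null; python3 rec.py
python3 - <<'E'
from h import *
print(L.round(3),tool().round(3)); plan(L)
T=tool(); s=r.snapshot('wrist'); save(s,'w2'); np.save('w2.npy',dict(s,T=T),allow_pickle=True)
E
```

```text
moving [ 0.4  -0.1  -0.7   0.23  1.15 -0.1  -0.18]
t 5.15 q [ 0.44  0.55  0.39  2.09  2.69  0.62 -1.57] p [ 0.4527 -0.6009  0.4238] F [ 0.5 -0.3  0.2] op 88.4
t 6.07 q [ 0.78  0.48 -0.19  2.25  3.53  0.37 -1.67] p [ 0.5034 -0.3545  0.3025] F [ 0.4 -0.6  0.3] op 87.9
[[ 0.326  0.669 -0.669  0.502]
 [ 0.946 -0.23   0.23  -0.352]
 [ 0.    -0.707 -0.707  0.281]
 [ 0.     0.     0.     1.   ]] [[ 0.328  0.671 -0.665  0.503]
 [ 0.945 -0.237  0.227 -0.355]
 [-0.006 -0.702 -0.712  0.303]
 [ 0.     0.     0.     1.   ]]
n 1 rot 0.5 d 0.0221
[2.0, 14.1, 16.9, 0.0068, 0.0022, -0.0059],
```

View pics/w2.png

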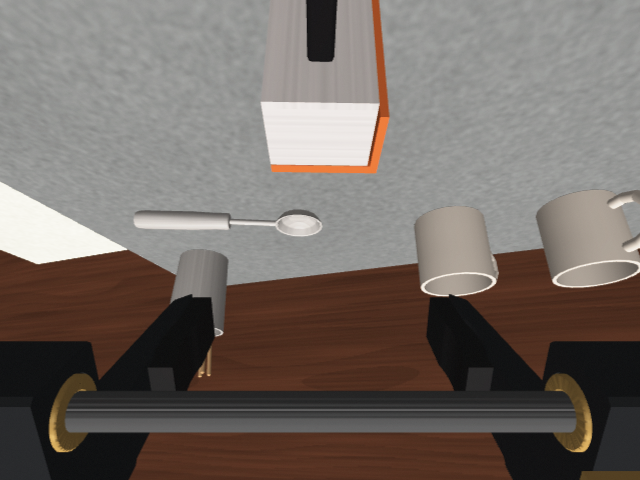

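The wrist view shows the rack from above and behind. The white top face has corners at about (262,102), (378,102), (367,165) and (272,165), with the fin at (320,60) and the lip along the right side. I'll cast these corners onto z = 0.22.

```bash
python3 - <<'E'
from h import *
s=np.load('w2.npy',allow_pickle=True).item(); K=s['mtx'];T=s['T']@s['tool_from_camera']
def cast(u,v,z):
    d=T[:3,:3]@[(u-K[0,2])/K[0,0],(v-K[1,2])/K[1,1],1]; return T[:3,3]+d*(z-T[2,3])/d[2]
A=np.array([cast(*x,.22) for x in [(262,102),(379,102),(370,165),(272,165)]])
rr=(A-c)@np.stack([xr,yr,zr],1); print((rr*1000).round(1))
e=A[[1,2,3,0]]-A; print(np.linalg.norm(e,axis=1).round(4),np.degrees(np.arctan2(e[:,1],e[:,0])).round(1))
img=s['img'][0:200,220:420,::-1]; cv2.imwrite('pics/w2c.png',cv2.resize(img,(600,600),interpolation=cv2.INTER_NEAREST))
E
```

```text
[[-23.4 -25.   45. ]
 [-23.7  24.2  45. ]
 [ 20.6  25.2  45. ]
 [ 20.9 -25.7  45. ]]
[0.0492 0.0442 0.0509 0.0444] [  71.2  -17.7 -108.6  160.1]
```

View pics/w2c.png

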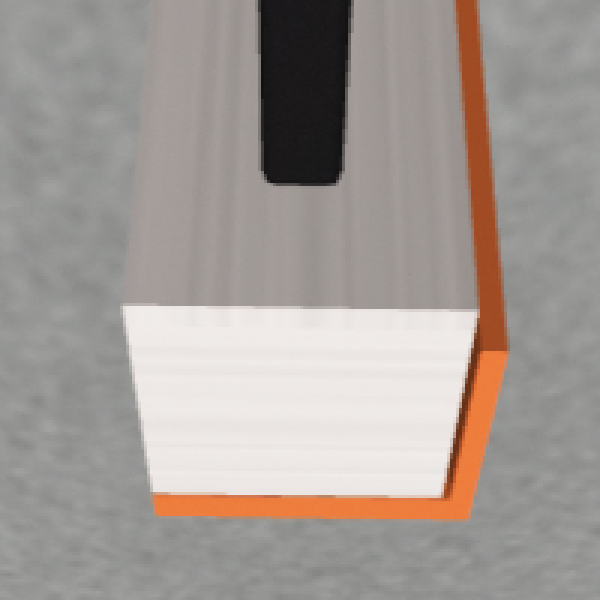

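```bash
python3 - <<'E'
from jp import *
G2=G.copy(); G2[:3,3]-=.0007*xr
plan(G2,n=8); follow(r.get_state()['q'],[G2],1)
E
```

```text
n 8 rot 0.7 d 0.1227
[0.4, 10.4, 11.2, 0.0011, 0.0002, -0.0009], [0.4, 10.4, 11.2, 0.0011, 0.0002, -0.0009], [0.4, 10.4, 11.2, 0.0011, 0.0002, -0.0009], [0.4, 10.5, 11.2, 0.0011, 0.0002, -0.0009], [0.3, 10.5, 11.2, 0.0011, 0.0002, -0.0009], [0.3, 10.5, 11.2, 0.0011, 0.0002, -0.0009], [0.3, 10.5, 11.2, 0.0011, 0.0002, -0.0009], [0.3, 10.5, 11.2, 0.0011, 0.0002, -0.0009], 
0 [ 0.71  0.76 -0.08  2.36  3.41  0.74 -1.5 ] err 0.0 p [ 0.502 -0.352  0.181]
```

```bash
python3 -m inch '[[0.4,10.4,11.2,0.001,0,-0.001],[0.4,10.4,11.2,0.001,0,-0.001],[0.4,10.4,11.2,0.001,0,-0.001],[0.4,10.4,11.2,0.001,0,-0.001],[0.4,10.4,11.2,0.001,0,-0.001],[0.4,10.4,11.2,0.001,0,-0.001],[0,0,0,0,0,0],[0,0,0,0,0,0]]' ; python3 - <<'E'
from jp import *
st()
G2=G.copy(); G2[:3,3]-=.0007*xr
plan(G2,n=2); T=tool(); s=r.snapshot('wrist'); save(s,'w3')
E
```

```text
clock: 6.78
tool_pos: [0.5038, -0.3521, 0.2116]
eef_rot: [0.752, 0.537, -0.223, -0.309]
contact_force: [-0.3, 0.4, 0.7]
opening: 1.0
t 6.78 q [ 0.71  0.68 -0.08  2.34  3.44  0.66 -1.55] p [ 0.5038 -0.3521  0.2116] F [-0.3  0.4  0.7] op 88.1
n 2 rot 0.3 d 0.0311
[-0.2, 10.2, 11.8, 0.0016, 0.002, -0.0002], [-0.2, 10.2, 11.8, 0.0016, 0.002, -0.0002],
```

View pics/w3.png

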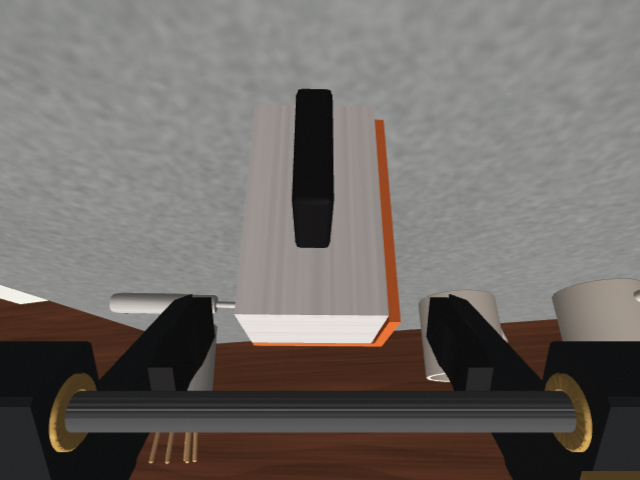

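The rack is centred between the fingers: fingers at u = 215 and 428, and the rack with its cover spans 237 to 398. I'll lower and close.

```bash
python3 -m inch '[[0,5.1,5.9,0,0,0],[0,5.1,5.9,0,0,0],[0,5.1,5.9,0,0,0],[0,5.1,5.9,0,0,0],[0,0,0,0,0,0],[0,0,0,0,0,0]]'; python3 - <<'E'
from jp import *
st(); G2=G.copy(); G2[:3,3]-=.0007*xr
plan(G2,n=1); s=r.snapshot('wrist'); save(s,'w4'); s=r.snapshot('scene'); cv2.imwrite('pics/s4.png',cv2.resize(s['img'][130:330,60:260,::-1],(600,600)))
E
```

```text
clock: 7.33
tool_pos: [0.5021, -0.3508, 0.1809]
eef_rot: [0.752, 0.538, -0.223, -0.309]
contact_force: [0.1, -1.2, -0.4]
opening: 1.0
t 7.33 q [ 0.7   0.76 -0.07  2.37  3.42  0.76 -1.51] p [ 0.5021 -0.3508  0.1809] F [ 0.1 -1.2 -0.4] op 88.1
n 1 rot 0.4 d 0.0012
[-1.2, 0.1, 0.4, 0.0042, 0.0045, 0.0008],
```

View pics/w4.png

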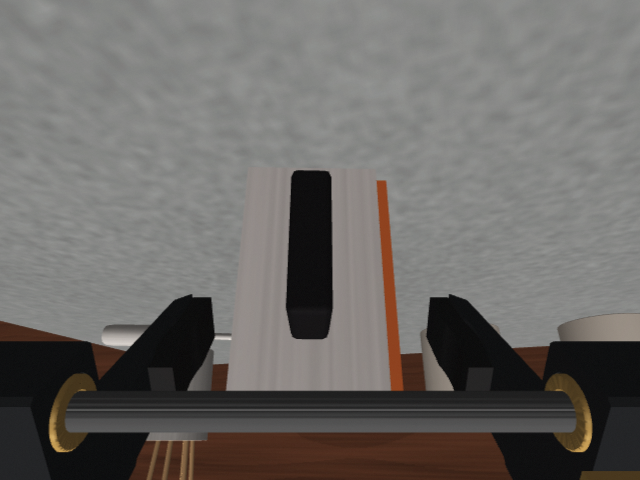

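View pics/s4.png

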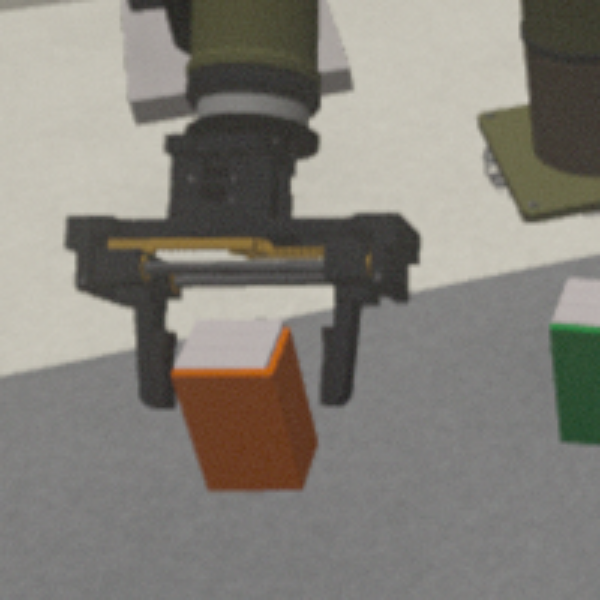

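```bash
python3 -m inch '[[-1.5,0,0,0.004,0.004,0],[0,0,0,0,0,0],[0,0,0,0,0,0],[0,0,0,0,0,0],[0,0,0,0,0,0],[0,0,0,0,0,0],[0,0,0,0,0,0],[0,0,0,0,0,0]]' 45 12;  python3 -m inch '[[0,0,0,0,0,0],[0,0,0,0,0,0],[0,0,0,0,0,0],[0,0,0,0,0,0]]' 40 42; python3 - <<'E'
from jp import *
st();  s=r.snapshot('wrist'); save(s,'w5')
E
```

```text
clock: 8.1
tool_pos: [0.5019, -0.3525, 0.1817]
eef_rot: [0.752, 0.537, -0.222, -0.311]
contact_force: [-0.1, 0.2, 0.9]
opening: 0.611
clock: 8.43
tool_pos: [0.502, -0.3524, 0.1817]
eef_rot: [0.752, 0.537, -0.222, -0.311]
contact_force: [0.8, 0.5, 1.3]
opening: 0.605
t 8.43 q [ 0.7   0.75 -0.07  2.36  3.43  0.75 -1.52] p [ 0.502  -0.3524  0.1817] F [0.8 0.5 1.3] op 53.3
```

View pics/w5.png

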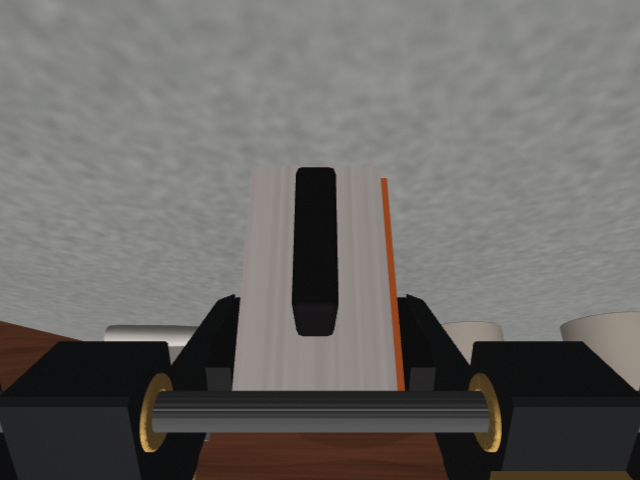

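```bash
python3 -m inch '[[0,-2,-2,0,0,0],[0,-5,-5,0,0,0],[0,-8,-8,0,0,0],[0,-9,-9,0,0,0],[0,-9,-9,0,0,0],[0,-9,-9,0,0,0],[0,-9,-9,0,0,0],[0,-9,-9,0,0,0],[0,-8,-8,0,0,0],[0,-5,-5,0,0,0],[0,-2,-2,0,0,0],[0,0,0,0,0,0]]' ; python3 - <<'E'
from jp import *
st();  s=r.snapshot('wrist'); save(s,'w6'); s=r.snapshot('scene'); save(s,'s6')
E
```

```text
clock: 9.48
tool_pos: [0.5013, -0.3522, 0.288]
eef_rot: [0.752, 0.537, -0.222, -0.311]
contact_force: [-0.1, -0.3, -3.3]
opening: 0.614
t 9.48 q [ 0.77  0.5  -0.17  2.27  3.53  0.41 -1.66] p [ 0.5013 -0.3522  0.288 ] F [-0.1 -0.3 -3.3] op 54.1
```

View pics/s6.png

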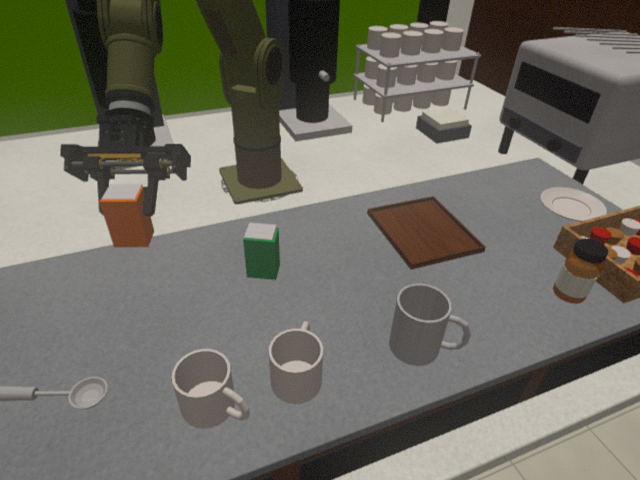

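The rack and cover lift together, with a weight reading of about 3.5 N. Now the half turn about the pointing axis.

```bash
python3 -m inch '[[0,0,0,0,-0.03,0],[0,0,0,0,-0.06,0],[0,0,0,0,-0.09,0],[0,0,0,0,-0.09,0],[0,0,0,0,-0.09,0],[0,0,0,0,-0.09,0],[0,0,0,0,-0.09,0],[0,0,0,0,-0.09,0],[0,0,0,0,-0.09,0],[0,0,0,0,-0.09,0],[0,0,0,0,-0.09,0],[0,0,0,0,-0.09,0]]' ; python3 -c "
from h import *
st()"
python3 -m inch '[[0,0,0,0,-0.09,0],[0,0,0,0,-0.09,0],[0,0,0,0,-0.09,0],[0,0,0,0,-0.09,0],[0,0,0,0,-0.09,0],[0,0,0,0,-0.09,0],[0,0,0,0,-0.09,0],[0,0,0,0,-0.09,0],[0,0,0,0,-0.09,0],[0,0,0,0,-0.09,0],[0,0,0,0,-0.09,0],[0,0,0,0,-0.09,0]]' ; python3 -c "
from h import *
st()"
python3 -m inch '[[0,0,0,0,-0.09,0],[0,0,0,0,-0.09,0],[0,0,0,0,-0.09,0],[0,0,0,0,-0.09,0],[0,0,0,0,-0.09,0],[0,0,0,0,-0.09,0],[0,0,0,0,-0.09,0],[0,0,0,0,-0.09,0],[0,0,0,0,-0.09,0],[0,0,0,0,-0.09,0],[0,0,0,0,-0.06,0],[0,0,0,0,-0.03,0]]' ; python3 - <<'E'
from jp import *
st();  print(tool().round(3));s=r.snapshot('wrist'); save(s,'w7'); s=r.snapshot('scene'); save(s,'s7')
E
```

```text
clock: 10.58
tool_pos: [0.5016, -0.3518, 0.2866]
eef_rot: [0.554, 0.621, -0.554, -0.017]
contact_force: [0.0, 0.2, -3.9]
opening: 0.609
t 10.58 q [ 0.57  0.51  0.13  2.28  3.79  0.5  -0.95] p [ 0.5016 -0.3518  0.2866] F [ 0.   0.2 -3.9] op 53.6
clock: 11.58
tool_pos: [0.5018, -0.3515, 0.2866]
eef_rot: [-0.19, -0.541, 0.76, -0.305]
contact_force: [-0.6, -0.0, -3.3]
opening: 0.613
t 11.58 q [ 0.38  0.55  0.43  2.29  3.99  0.63 -0.08] p [ 0.5018 -0.3515  0.2866] F [-0.6 -0.  -3.3] op 54.0
clock: 12.58
tool_pos: [0.5019, -0.3512, 0.2865]
eef_rot: [0.194, -0.332, 0.759, -0.525]
contact_force: [-1.1, 0.2, -3.2]
opening: 0.61
t 12.58 q [0.26 0.6  0.65 2.3  4.09 0.75 0.78] p [ 0.5019 -0.3512  0.2865] F [-1.1  0.2 -3.2] op 53.8
[[-0.373  0.669  0.643  0.502]
 [-0.926 -0.228 -0.301 -0.351]
 [-0.055 -0.708  0.704  0.287]
 [ 0.     0.     0.     1.   ]]
```

View pics/s7.png

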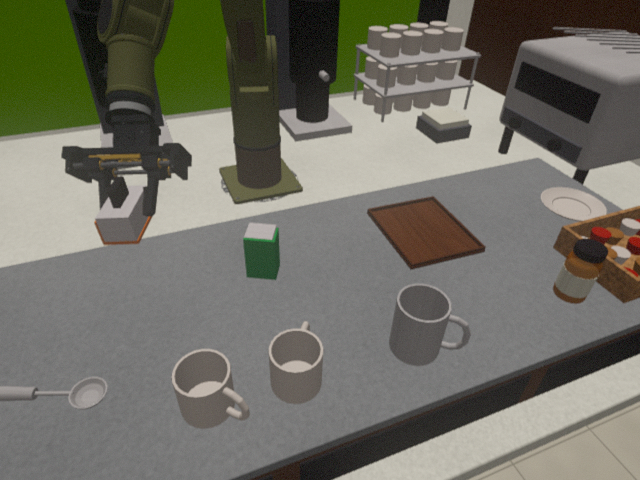

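View pics/w7.png

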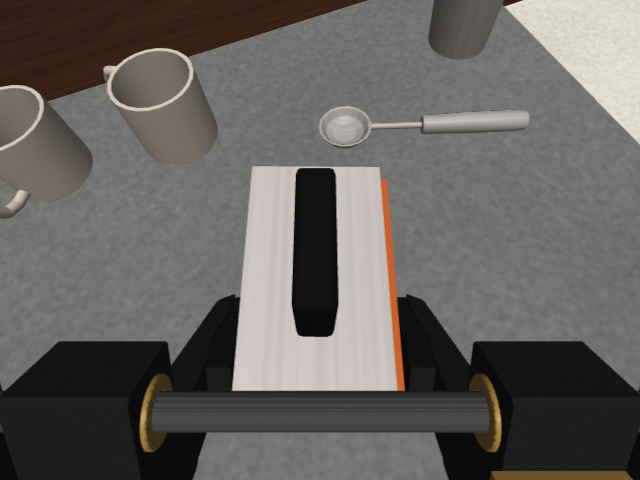

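The turn is good: the rack is handle-up with the cover underneath and has not slipped in the fingers. Next is the transfer to the tray.

```bash
cat >> jp.py <<'E'
Tg=np.eye(4);Tg[:3,:3]=R.from_quat([.752,.537,-.222,-.311]).as_matrix();Tg[:3,3]=[.502,-.3524,.1817]
Rk=np.eye(4);Rk[:3,:3]=np.stack([xr,yr,zr],1);Rk[:3,3]=c-.0007*xr
rel=np.linalg.inv(Tg)@Rk
def trayT(h,xy,zc):
    h=np.radians(h); hd=np.array([np.cos(h),np.sin(h),0]); x=-zr; z=-hd; y=np.cross(z,x)
    W=np.eye(4);W[:3,:3]=np.stack([x,y,z],1);W[:3,3]=[*xy,zc]; return W@np.linalg.inv(rel)
def interp(T0,T1,n):
    rv=R.from_matrix(T0[:3,:3].T@T1[:3,:3]).as_rotvec(); out=[]
    for i in range(n+1):
        T=np.eye(4);T[:3,:3]=T0[:3,:3]@R.from_rotvec(rv*i/n).as_matrix();T[:3,3]=T0[:3,3]+(T1[:3,3]-T0[:3,3])*i/n;out.append(T)
    return out
E
python3 - <<'E'
from jp import *
np.set_printoptions(precision=2,suppress=True)
print(tool()@rel)
q0=r.get_state()['q']
for h in (-20,-8,-2,10,20):
    U=trayT(h,(.5345,.21),.163+.10); D=trayT(h,(.5345,.21),.163)
    print(h, 'TCP',U[:3,3].round(3)); follow(q0,interp(tool(),U,24)[1:]+interp(U,D,8)[1:],4)
E
```

```text
[[ 0.02 -0.38 -0.93  0.51]
 [ 0.05 -0.92  0.38 -0.35]
 [-1.   -0.06  0.    0.3 ]
 [ 0.    0.    0.    1.  ]]
-20 TCP [0.53 0.21 0.25]
0 [0.2  0.59 0.66 2.34 4.03 0.75 0.81] err 0.0 p [ 0.5  -0.33  0.28]
4 [-0.07  0.59  0.73  2.48  3.78  0.77  0.9 ] err 0.0 p [ 0.51 -0.23  0.28]
8 [-0.16  0.51  0.37  2.56  3.15  0.67  1.26] err 0.006 p [ 0.51 -0.14  0.27]
12 [-0.08  0.5  -0.26  2.56  2.33  0.79  1.76] err 0.0 p [ 0.52 -0.05  0.27]
16 [-0.36  0.52 -0.26  2.49  2.04  0.82  1.81] err 0.0 p [0.52 0.05 0.26]
20 [-0.57  0.56 -0.26  2.35  1.77  0.84  1.93] err 0.0 p [0.52 0.14 0.26]
24 [-0.69  0.63 -0.27  2.24  1.63  0.89  1.99] err 0.0 p [0.53 0.21 0.24]
28 [-0.68  0.75 -0.28  2.27  1.75  0.93  1.82] err 0.0 p [0.53 0.21 0.19]
31 [-0.68  0.83 -0.29  2.28  1.83  0.98  1.71] err 0.0 p [0.53 0.21 0.15]
-8 TCP [0.53 0.21 0.25]
0 [0.2  0.59 0.66 2.34 4.04 0.75 0.82] err 0.0 p [ 0.5  -0.33  0.28]
4 [-0.03  0.59  0.71  2.48  3.83  0.79  0.92] err 0.0 p [ 0.51 -0.23  0.28]
8 [-0.04  0.5   0.26  2.56  3.21  0.69  1.34] err 0.006 p [ 0.51 -0.14  0.27]
12 [ 0.4   0.6  -0.94  2.56  2.15  1.01  2.12] er
[... 1771 characters left out ...]
53 0.21 0.15]
20 TCP [0.53 0.2  0.25]
0 [0.22 0.59 0.65 2.33 4.06 0.76 0.82] err 0.0 p [ 0.5  -0.33  0.28]
4 [0.06 0.58 0.66 2.46 3.95 0.83 0.95] err 0.0 p [ 0.51 -0.23  0.28]
8 [-0.12  0.59  0.67  2.55  3.83  0.88  1.04] err 0.0 p [ 0.51 -0.14  0.27]
12 [ 0.58  0.58 -0.87  2.56  2.55  0.78  2.2 ] err 0.005 p [ 0.52 -0.05  0.27]
16 [ 0.56  0.81 -1.38  2.56  2.11  1.13  2.54] err 0.0 p [0.52 0.04 0.26]
20 [ 0.35  0.84 -1.36  2.51  2.08  1.18  2.55] err 0.0 p [0.53 0.14 0.26]
24 [ 0.2   0.9  -1.33  2.46  2.09  1.22  2.57] err 0.0 p [0.53 0.2  0.24]
28 [ 0.14  1.03 -1.27  2.5   2.2   1.35  2.51] err 0.0 p [0.53 0.2  0.19]
31 [ 0.11  1.13 -1.22  2.52  2.29  1.44  2.48] err 0.0 p [0.53 0.2  0.15]
```

```bash
python3 - <<'E'
from jp import *
np.set_printoptions(precision=2,suppress=True)
q0=r.get_state()['q']
for h0,h in ((-10,-2),(-25,-10),(-35,-10)):
  for via in ((.60,-.07,.345),(.66,-.07,.345)):
    V=trayT(h0,via[:2],via[2]);U=trayT(h,(.5345,.21),.163+.08); D=trayT(h,(.5345,.21),.163)
    print(h0,h,via, 'TCP',U[:3,3].round(3)); follow(q0,interp(tool(),V,12)[1:]+interp(V,U,12)[1:]+interp(U,D,8)[1:],4)
E
```

```text
-10 -2 (0.6, -0.07, 0.345) TCP [0.53 0.21 0.23]
0 [0.2  0.58 0.65 2.32 4.06 0.73 0.79] err 0.0 p [ 0.51 -0.33  0.29]
4 [-0.06  0.52  0.68  2.36  3.92  0.63  0.82] err 0.0 p [ 0.54 -0.23  0.31]
8 [-0.33  0.48  0.71  2.35  3.78  0.5   0.82] err 0.0 p [ 0.57 -0.14  0.32]
12 [-0.59  0.49  0.77  2.34  3.65  0.42  0.83] err 0.0 p [ 0.59 -0.05  0.33]
16 [-0.84  0.6   0.83  2.43  3.46  0.51  0.83] err 0.0 p [0.57 0.04 0.29]
20 [-1.06  0.71  0.84  2.46  3.31  0.55  0.78] err 0.0 p [0.54 0.14 0.26]
24 [-1.19  0.82  0.81  2.44  3.2   0.56  0.72] err 0.0 p [0.53 0.21 0.22]
28 [-1.16  0.93  0.76  2.47  3.17  0.68  0.69] err 0.0 p [0.53 0.21 0.18]
31 [-1.13  1.01  0.72  2.48  3.15  0.76  0.66] err 0.0 p [0.53 0.21 0.15]
-10 -2 (0.66, -0.07, 0.345) TCP [0.53 0.21 0.23]
0 [0.19 0.58 0.65 2.31 4.05 0.72 0.78] err 0.0 p [ 0.51 -0.33  0.29]
4 [-0.07  0.54  0.66  2.3   3.92  0.59  0.78] err 0.0 p [ 0.56 -0.23  0.31]
8 [-0.31  0.52  0.66  2.24  3.83  0.43  0.74] err 0.0 p [ 0.61 -0.14  0.32]
12 [-0.52  0.53  0.69  2.2   3.73  0.34  0.73] err 0.0 p [ 0.64 -0.05  0.33]
16 [-0.8   0.62  0.82  2.34  3.53  0.
[... 2502 characters left out ...]
.07, 0.345) TCP [0.53 0.21 0.23]
0 [0.16 0.58 0.66 2.31 4.01 0.7  0.78] err 0.0 p [ 0.51 -0.33  0.29]
4 [-0.23  0.56  0.76  2.31  3.72  0.49  0.72] err 0.0 p [ 0.56 -0.23  0.31]
8 [-0.58  0.6   0.86  2.2   3.52  0.21  0.62] err 0.0 p [ 0.61 -0.14  0.32]
12 [-0.83  0.68  0.96  2.09  4.14  0.05 -0.19] err 0.0 p [ 0.64 -0.04  0.33]
16 [-1.08  0.82  1.16  2.24  4.    0.3  -0.11] err 0.0 p [0.6  0.05 0.29]
20 [-1.26  0.93  1.21  2.34  3.89  0.44 -0.07] err 0.0 p [0.56 0.14 0.26]
24 [-1.38  1.04  1.19  2.38  3.81  0.53 -0.07] err 0.0 p [0.53 0.21 0.22]
28 [-1.36  1.15  1.17  2.41  3.73  0.64 -0.06] err 0.0 p [0.53 0.21 0.18]
31 [-1.34  1.23  1.14  2.42  3.67  0.7  -0.07] err 0.0 p [0.53 0.21 0.15]
```

```bash
python3 - <<'E'
from jp import *
V=trayT(-10,(.60,-.07),.345)
rows(interp(tool(),V,14))
E
```

```text
[[-21.1,-2.6,0.5,-0,-0.014,0.008],[-21.2,-2.4,0.8,-0,-0.014,0.008],[-21.2,-2.3,1,-0,-0.014,0.008],[-21.2,-2.1,1.3,-0,-0.014,0.008],[-21.2,-2,1.6,-0,-0.014,0.008],[-21.2,-1.8,1.9,-0,-0.014,0.008],[-21.1,-1.6,2.2,-0,-0.014,0.008],[-21.1,-1.5,2.5,-0,-0.014,0.008],[-21.1,-1.3,2.8,-0,-0.014,0.008],[-21.1,-1.1,3.1,-0,-0.014,0.008],[-21,-1,3.3,-0,-0.014,0.008],[-21,-0.8,3.6,-0,-0.014,0.008]]

[[-20.9,-0.7,3.9,-0,-0.014,0.008],[-20.9,-0.5,4.2,-0,-0.014,0.008]]
```

```bash
python3 -m inch '[[-7,-0.9,0.2,0,-0.005,0.003],[-14,-1.7,0.3,0,-0.009,0.005],[-21.2,-2.4,0.8,0,-0.014,0.008],[-21.2,-2.3,1,0,-0.014,0.008],[-21.2,-2.1,1.3,0,-0.014,0.008],[-21.2,-2,1.6,0,-0.014,0.008],[-21.2,-1.8,1.9,0,-0.014,0.008],[-21.1,-1.6,2.2,0,-0.014,0.008],[-21.1,-1.5,2.5,0,-0.014,0.008],[-21.1,-1.3,2.8,0,-0.014,0.008],[-21.1,-1.1,3.1,0,-0.014,0.008],[-21,-1,3.3,0,-0.014,0.008]]'; python3 - <<'E'
from jp import *
st()
V=trayT(-10,(.60,-.07),.345); U=trayT(-2,(.54,.21),.163+.06)
Ts=interp(tool(),V,4)[:-1]+interp(V,U,18);follow(r.get_state()['q'],Ts,5)
rows(Ts)
E
```

```text
clock: 13.68
tool_pos: [0.5731, -0.13, 0.3247]
eef_rot: [0.235, -0.3, 0.719, -0.582]
contact_force: [0.5, 0.0, -4.4]
opening: 0.608
t 13.68 q [-0.36  0.48  0.71  2.35  3.76  0.49  0.84] p [ 0.5731 -0.13    0.3247] F [ 0.5  0.  -4.4] op 53.6
0 [-0.36  0.48  0.71  2.35  3.76  0.49  0.84] err 0.0 p [ 0.573 -0.13   0.325]
5 [-0.56  0.48  0.75  2.33  3.66  0.41  0.83] err 0.0 p [ 0.59  -0.056  0.327]
10 [-0.77  0.59  0.81  2.42  3.49  0.52  0.85] err 0.0 p [0.573 0.022 0.293]
15 [-0.95  0.7   0.81  2.46  3.35  0.58  0.81] err 0.0 p [0.556 0.099 0.259]
20 [-1.11  0.8   0.79  2.45  3.23  0.59  0.76] err 0.0 p [0.54  0.177 0.226]
22 [-1.17  0.84  0.78  2.44  3.18  0.58  0.73] err 0.0 p [0.533 0.208 0.212]
[[-15.5,-0.3,2.7,-0.002,-0.009,0.005],[-15.4,-0.2,2.9,-0.002,-0.009,0.005],[-15.4,-0.2,3,-0.002,-0.009,0.005],[-15.4,-0.1,3.2,-0.002,-0.009,0.005],[-14.7,0.6,-9,0,-0.005,0.005],[-14.7,0.7,-8.9,0,-0.005,0.005],[-14.8,0.7,-8.8,0,-0.005,0.005],[-14.8,0.8,-8.8,0,-0.005,0.005],[-14.9,0.9,-8.7,0,-0.005,0.005],[-14.9,1,-8.6,0,-0.005,0.005],[-15,1.1,-8.5,0,-0.005,0.005],[-15,1.1,-8.4,0,-0.005,0.005]]

[[-15,1.2,-8.3,0,-0.005,0.005],[-15.1,1.3,-8.3,0,-0.005,0.005],[-15.1,1.4,-8.2,0,-0.005,0.005],[-15.2,1.5,-8.1,0,-0.005,0.005],[-15.2,1.6,-8,0,-0.005,0.005],[-15.2,1.6,-7.9,0,-0.005,0.005],[-15.3,1.7,-7.8,0,-0.005,0.005],[-15.3,1.8,-7.8,0,-0.005,0.005],[-15.3,1.9,-7.7,0,-0.005,0.005],[-15.4,2,-7.6,0,-0.005,0.005]]
```

```bash
python3 -m inch '[[-15.5,-0.3,2.7,-0.002,-0.009,0.005],[-15.4,-0.2,2.9,-0.002,-0.009,0.005],[-15.4,-0.2,3,-0.002,-0.009,0.005],[-15.4,-0.1,3.2,-0.002,-0.009,0.005],[-14.7,0.6,-9,0,-0.005,0.005],[-14.7,0.7,-8.9,0,-0.005,0.005],[-14.8,0.7,-8.8,0,-0.005,0.005],[-14.8,0.8,-8.8,0,-0.005,0.005],[-14.9,0.9,-8.7,0,-0.005,0.005],[-14.9,1,-8.6,0,-0.005,0.005],[-15,1.1,-8.5,0,-0.005,0.005],[-15,1.1,-8.4,0,-0.005,0.005]]' >/dev/null
python3 -m inch '[[-15,1.2,-8.3,0,-0.005,0.005],[-15.1,1.3,-8.3,0,-0.005,0.005],[-15.1,1.4,-8.2,0,-0.005,0.005],[-15.2,1.5,-8.1,0,-0.005,0.005],[-15.2,1.6,-8,0,-0.005,0.005],[-15.2,1.6,-7.9,0,-0.005,0.005],[-15.3,1.7,-7.8,0,-0.005,0.005],[-15.3,1.8,-7.8,0,-0.005,0.005],[-10,1.4,-5,0,-0.005,0.005],[-6,1,-3,0,-0.005,0.005],[0,0,0,0,0,0],[0,0,0,0,0,0]]'; python3 - <<'E'
from jp import *
st(); print((tool()@rel).round(3))
D=trayT(-2,(.54,.21),.163)
plan(D,n=10); save(r.snapshot('wrist'),'w8'); save(r.snapshot('top'),'t8')
E
```

```text
clock: 15.68
tool_pos: [0.5389, 0.1912, 0.2186]
eef_rot: [0.265, -0.278, 0.669, -0.636]
contact_force: [0.1, 0.1, -3.2]
opening: 0.61
t 15.68 q [-1.14  0.82  0.79  2.44  3.2   0.58  0.74] p [0.5389 0.1912 0.2186] F [ 0.1  0.1 -3.2] op 53.8
[[-0.001 -0.051 -0.999  0.546]
 [ 0.    -0.999  0.051  0.193]
 [-1.    -0.     0.001  0.23 ]
 [ 0.     0.     0.     1.   ]]
n 10 rot 0.9 d 0.0689
[-1.6, 4.3, -5.2, 0.0001, -0.0011, 0.0011], [-1.6, 4.3, -5.2, 0.0001, -0.0011, 0.0011], [-1.6, 4.3, -5.2, 0.0001, -0.0011, 0.0011], [-1.6, 4.3, -5.2, 0.0001, -0.0011, 0.0011], [-1.6, 4.3, -5.2, 0.0001, -0.0011, 0.0011], [-1.6, 4.3, -5.2, 0.0001, -0.0011, 0.0011], [-1.6, 4.3, -5.2, 0.0001, -0.0011, 0.0011], [-1.6, 4.3, -5.1, 0.0001, -0.0011, 0.0011], [-1.6, 4.3, -5.1, 0.0001, -0.0011, 0.0011], [-1.6, 4.3, -5.1, 0.0001, -0.0011, 0.0011],
```

View pics/w8.png

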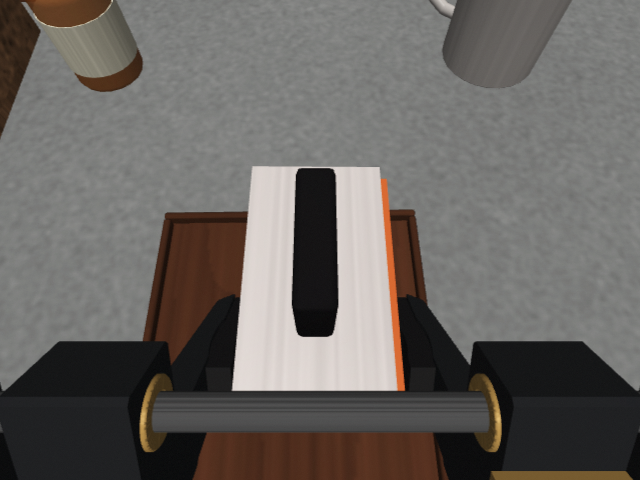

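View pics/t8.png

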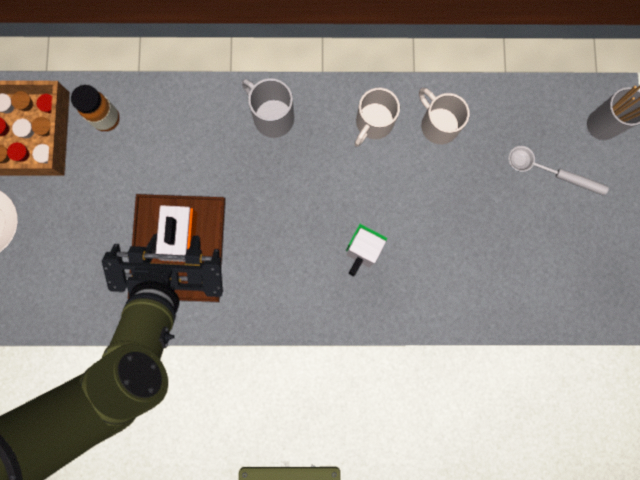

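```bash
python3 -m inch '[[-8,2,-2,0,-0.005,0.005],[-8,4,-5,0,-0.005,0.005],[0,5,-6,0,0,0],[0,5,-6,0,0,0],[0,5,-6,0,0,0],[0,5,-6,0,0,0],[0,5,-6,0,0,0],[0,4,-5,0,0,0],[0,0,0,0,0,0],[0,0,0,0,0,0]]'; python3 - <<'E'
from jp import *
st(); print((tool()@rel).round(4))
D=trayT(-2,(.54,.21),.163)
plan(D,n=4)
E
```

```text
clock: 16.62
tool_pos: [0.5345, 0.2074, 0.1635]
eef_rot: [0.267, -0.276, 0.665, -0.641]
contact_force: [-0.0, 0.1, -3.3]
opening: 0.603
t 16.62 q [-1.13  0.97  0.72  2.46  3.15  0.72  0.69] p [0.5345 0.2074 0.1635] F [-0.   0.1 -3.3] op 53.1
[[-1.800e-03 -3.620e-02 -9.993e-01  5.413e-01]
 [-5.000e-04 -9.993e-01  3.620e-02  2.095e-01]
 [-1.000e+00  6.000e-04  1.700e-03  1.745e-01]
 [ 0.000e+00  0.000e+00  0.000e+00  1.000e+00]]
n 4 rot 0.1 d 0.0116
[-0.1, 1.8, -2.3, 0.0004, -0.0001, 0.0003], [-0.1, 1.8, -2.3, 0.0004, -0.0001, 0.0003], [-0.1, 1.8, -2.3, 0.0004, -0.0001, 0.0003], [-0.1, 1.8, -2.3, 0.0004, -0.0001, 0.0003],
```

Now lower the last ~11 mm slowly and watch for contact.

```bash
python3 -m inch '[[0,1.4,-1.5,0,0,0],[0,1.4,-1.5,0,0,0],[0,1.4,-1.5,0,0,0],[0,1.4,-1.5,0,0,0],[0,0,0,0,0,0]]'; python3 -m inch '[[0,0.7,-0.7,0,0,0],[0,0.7,-0.7,0,0,0],[0,0,0,0,0,0]]'; python3 -m inch '[[0,0.7,-0.7,0,0,0],[0,0,0,0,0,0]]';python3 - <<'E'
from jp import *
st(); print((tool()@rel).round(4)[:3,3])
E
```

```text
clock: 17.03
tool_pos: [0.5342, 0.2078, 0.1555]
eef_rot: [0.267, -0.276, 0.665, -0.641]
contact_force: [0.1, -0.6, -3.4]
opening: 0.609
clock: 17.28
tool_pos: [0.5342, 0.2077, 0.1537]
eef_rot: [0.267, -0.276, 0.665, -0.641]
contact_force: [-0.5, 0.8, -4.2]
opening: 0.611
clock: 17.45
tool_pos: [0.5344, 0.2076, 0.1531]
eef_rot: [0.266, -0.276, 0.665, -0.641]
contact_force: [-0.7, -0.0, -1.3]
opening: 0.611
t 17.45 q [-1.12  1.    0.71  2.46  3.14  0.75  0.68] p [0.5344 0.2076 0.1531] F [-0.7 -0.  -1.3] op 53.8
[0.5412 0.2098 0.1641]
```

```bash
python3 -m inch '[[0,0.6,-0.6,0,0,0],[0,0,0,0,0,0],[0,0,0,0,0,0]]'; python3 -m inch '[[0,0.4,-0.4,0,0,0],[0,0,0,0,0,0],[0,0,0,0,0,0]]'
```

```text
clock: 17.7
tool_pos: [0.5345, 0.2076, 0.153]
eef_rot: [0.266, -0.276, 0.665, -0.641]
contact_force: [-3.0, 2.0, 4.2]
opening: 0.61
clock: 17.95
tool_pos: [0.5345, 0.2076, 0.153]
eef_rot: [0.265, -0.276, 0.665, -0.641]
contact_force: [-7.1, 2.3, 9.9]
opening: 0.608
```

```bash
python3 -m inch '[[0,-0.4,0.4,0,0,0],[0,0,0,0,0,0]]'; python3 -m inch '[[0,0,0,0,0,0],[0,0,0,0,0,0],[0,0,0,0,0,0],[0,0,0,0,0,0],[0,0,0,0,0,0],[0,0,0,0,0,0]]' 85; python3 - <<'E'
from jp import *
st(); save(r.snapshot('wrist'),'w9'); s=r.snapshot('scene'); save(s,'s9')
E
```

```text
clock: 18.12
tool_pos: [0.5345, 0.2076, 0.153]
eef_rot: [0.266, -0.276, 0.665, -0.641]
contact_force: [-5.2, 1.9, 7.7]
opening: 0.61
clock: 18.62
tool_pos: [0.5344, 0.2076, 0.152]
eef_rot: [0.267, -0.276, 0.665, -0.641]
contact_force: [-0.6, -0.7, -0.9]
opening: 0.966
t 18.62 q [-1.12  1.    0.71  2.46  3.14  0.75  0.68] p [0.5344 0.2076 0.152 ] F [-0.6 -0.7 -0.9] op 85.1
```

View pics/w9.png

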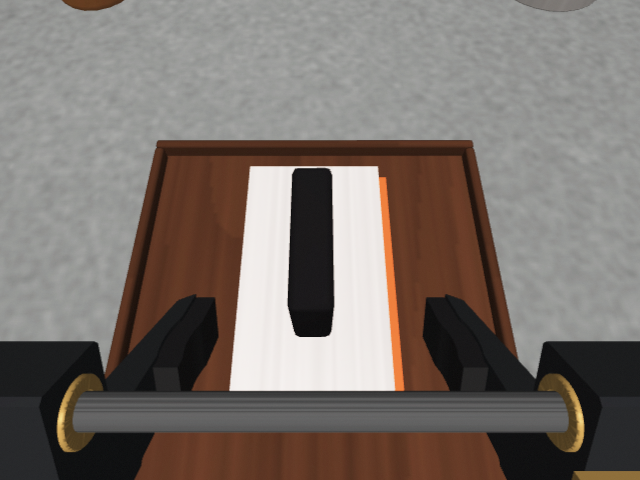

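View pics/s9.png

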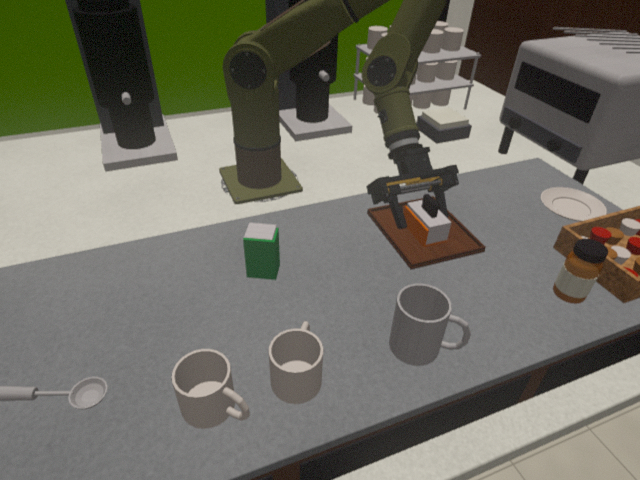

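```bash
python3 - <<'E'
from jp import *
T=tool(); W=T@rel; print(W.round(4))
hp=W[:3,3]+np.array([0,0,.044]); H=T.copy(); H[:3,3]=hp+.019*T[:3,1]
U=T.copy();U[2,3]=H[2,3]+.004
print(H[:3,3]); q=follow(r.get_state()['q'],interp(T,U,6)[1:]+interp(U,H,3)[1:],3)
print('up');plan(U,n=5); print('fwd'); plan(H,T0=U,n=3)
np.save('W.npy',W)
for p in [(.52,.46,.30),(.52,.46,.21)]:
    X=H.copy();X[:3,3]=p;
    qq=follow(q,interp(H,X,10)[1:],3)
E
```

```text
[[-1.200e-03 -3.610e-02 -9.993e-01  5.411e-01]
 [ 4.000e-04 -9.993e-01  3.610e-02  2.097e-01]
 [-1.000e+00 -3.000e-04  1.200e-03  1.630e-01]
 [ 0.000e+00  0.000e+00  0.000e+00  1.000e+00]]
[0.55449829 0.20925054 0.19348385]
0 [-1.12  0.98  0.72  2.46  3.14  0.73  0.69] err 0.0 p [0.534 0.208 0.16 ]
3 [-1.14  0.92  0.74  2.45  3.16  0.66  0.71] err 0.0 p [0.534 0.208 0.182]
6 [-1.14  0.88  0.76  2.43  3.18  0.61  0.72] err 0.0 p [0.541 0.208 0.196]
8 [-1.12  0.89  0.75  2.4   3.19  0.59  0.72] err 0.0 p [0.554 0.209 0.193]
up
n 5 rot 0.0 d 0.0455
[0.0, -6.5, 6.4, 0.0, 0.0, 0.0], [0.0, -6.5, 6.4, 0.0, 0.0, 0.0], [0.0, -6.5, 6.4, 0.0, 0.0, 0.0], [0.0, -6.5, 6.4, 0.0, 0.0, 0.0], [0.0, -6.5, 6.4, 0.0, 0.0, 0.0], 
fwd
n 3 rot 0.0 d 0.0206
[-0.8, 5.7, 3.8, 0.0, 0.0, 0.0], [-0.8, 5.7, 3.8, 0.0, 0.0, 0.0], [-0.8, 5.7, 3.8, 0.0, 0.0, 0.0], 
0 [-1.19  0.87  0.77  2.36  3.16  0.5   0.71] err 0.0 p [0.551 0.234 0.204]
3 [-1.38  0.83  0.85  2.22  3.1   0.24  0.69] err 0.0 p [0.541 0.31  0.236]
6 [-1.5   0.81  0.88  2.06  1.66  0.04  2.07] err 0.014 p [0.53  0.384 0.267]
9 [-1.28  0.66  0.31  1.84  1.11  0.56  2.66] err 0.0 p [0.52 0.46 0.3 ]
0 [-1.18  0.89  0.76  2.36  3.16  0.53  0.71] err 0.0 p [0.551 0.234 0.195]
3 [-1.35  0.9   0.8   2.24  3.07  0.33  0.67] err 0.0 p [0.541 0.31  0.2  ]
6 [-1.47  0.94  0.85  2.09  3.01  0.13  0.64] err 0.0 p [0.53  0.385 0.205]
9 [-1.41  0.86  0.56  1.92  1.3   0.3   2.33] err 0.001 p [0.52 0.46 0.21]
```

```bash
python3 -m inch '[[0,-6.5,6.4,0,0,0],[0,-6.5,6.4,0,0,0],[0,-6.5,6.4,0,0,0],[0,-6.5,6.4,0,0,0],[0,-6.5,6.4,0,0,0],[0,0,0,0,0,0],[0,0,0,0,0,0]]' 70; python3 - <<'E'
from jp import *
st(); T=tool();s=r.snapshot('wrist'); save(s,'w10'); np.save('w10.npy',dict(s,T=T),allow_pickle=True)
E
```

```text
clock: 19.3
tool_pos: [0.5342, 0.2079, 0.1988]
eef_rot: [0.266, -0.276, 0.665, -0.641]
contact_force: [-0.7, 0.7, 0.3]
opening: 0.797
t 19.3 q [-1.16  0.88  0.76  2.44  3.17  0.62  0.72] p [0.5342 0.2079 0.1988] F [-0.7  0.7  0.3] op 70.2
```

View pics/w10.png

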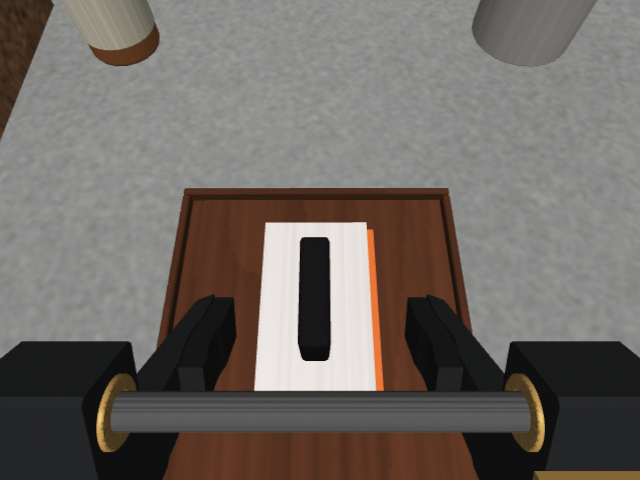

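The fin is at u 299–330, v 238–345, between fingers at 235 and 405. I'll cast its top edges onto z = 0.217.

```bash
python3 - <<'E'
from jp import *
s=np.load('w10.npy',allow_pickle=True).item(); K=s['mtx'];C=s['T']@s['tool_from_camera']; W=np.load('W.npy')
def cast(u,v,z):
    d=C[:3,:3]@[(u-K[0,2])/K[0,0],(v-K[1,2])/K[1,1],1]; return C[:3,3]+d*(z-C[2,3])/d[2]
g=s['img'].max(-1)
for v in (250,280,310,335):
    u=np.where(g[v,270:360]<70)[0]+270; L_,R_=cast(u[0]-.5,v,.217),cast(u[-1]+.5,v,.217); print(v,u[0],u[-1],((L_+R_)/2).round(4),np.linalg.norm(R_-L_).round(4),'tool x',(np.linalg.inv(s['T'])@np.r_[(L_+R_)/2,1])[:3].round(4))
far,near=cast(315,237.5,.217),cast(315,345,.217); print(far,near,(far+near)/2)
for u,v in ((266,222.5),(366,222.5)): print('rack far corner in rackframe',(np.linalg.inv(W)@np.r_[cast(u,v,.185),1])[:3].round(4))
E
```

```text
250 300 328 [0.5551 0.2087 0.217 ] 0.0114 tool x [-0.0016  0.0018  0.0277]
280 300 329 [0.5426 0.2089 0.217 ] 0.0114 tool x [-0.0013 -0.007   0.0188]
310 299 329 [0.531  0.2094 0.217 ] 0.0114 tool x [-0.0014 -0.0152  0.0106]
335 298 329 [0.5218 0.2099 0.217 ] 0.0114 tool x [-0.0016 -0.0217  0.0041]
[0.5605385  0.20815931 0.217     ] [0.51830957 0.20944574 0.217     ] [0.53942404 0.20880253 0.217     ]
rack far corner in rackframe [-0.0221 -0.024  -0.0435]
rack far corner in rackframe [-0.0221  0.0257 -0.0435]
```

```bash
python3 -m inch '[[-0.5,4,1,0,0,0],[-0.5,4,1,0,0,0],[-0.5,4,3.5,0,0,0],[0,5,5.5,0,0,0],[0,0,0,0,0,0],[0,0,0,0,0,0]]'; python3 - <<'E'
from jp import *
st(); T=tool();gp=T[:3,3]-.019*T[:3,1];print('grasp pt',gp.round(4),(T[:3,:3].T@(np.array([.540,.2092,.207])-gp)*1000).round(1)); s=r.snapshot('wrist'); save(s,'w11')
E
```

```text
clock: 19.85
tool_pos: [0.5545, 0.2082, 0.1934]
eef_rot: [0.266, -0.276, 0.665, -0.641]
contact_force: [-0.3, -0.5, -0.3]
opening: 0.791
t 19.85 q [-1.12  0.89  0.75  2.4   3.19  0.6   0.72] p [0.5545 0.2082 0.1934] F [-0.3 -0.5 -0.3] op 69.7
grasp pt [0.5411 0.2087 0.2069] [-0.4 -0.9 -0.7]
```

View pics/w11.png

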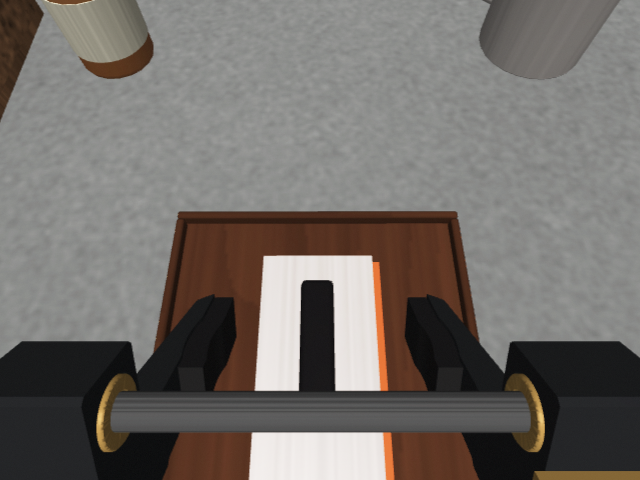

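```bash
python3 -m inch '[[-0.4,0,0,0,0,0],[0,0,0,0,0,0],[0,0,0,0,0,0],[0,0,0,0,0,0],[0,0,0,0,0,0],[0,0,0,0,0,0],[0,0,0,0,0,0]]' 16 8; python3 -m inch '[[0,0,0,0,0,0],[0,0,0,0,0,0],[0,0,0,0,0,0]]' 4 8;  python3 -m inch '[[0,0,0,0,0,0],[0,0,0,0,0,0]]' 2 35; python3 - <<'E'
from jp import *
st(); s=r.snapshot('wrist'); save(s,'w12')
E
```

```text
clock: 20.48
tool_pos: [0.5538, 0.2089, 0.1933]
eef_rot: [0.267, -0.276, 0.665, -0.641]
contact_force: [-0.2, -1.4, -0.4]
opening: 0.29
clock: 20.73
tool_pos: [0.5538, 0.2091, 0.1932]
eef_rot: [0.267, -0.276, 0.665, -0.641]
contact_force: [0.7, 0.1, -0.2]
opening: 0.134
clock: 20.9
tool_pos: [0.5538, 0.209, 0.1933]
eef_rot: [0.267, -0.276, 0.665, -0.641]
contact_force: [0.2, 0.3, -1.0]
opening: 0.136
t 20.9 q [-1.12  0.89  0.75  2.4   3.19  0.6   0.72] p [0.5538 0.209  0.1933] F [ 0.2  0.3 -1. ] op 12.0
```

View pics/w12.png

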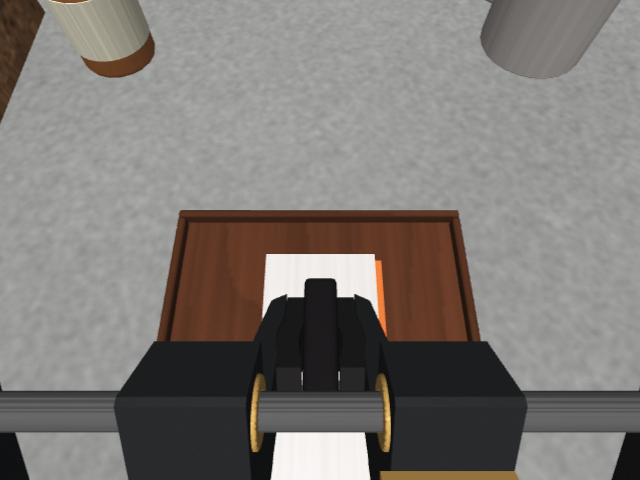

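```bash
python3 -c "
from h import *
print(tool()[2].round(4))"; python3 -m inch '[[0,-1,1,0,0,0],[0,-1.5,1.5,0,0,0],[0,-2,2,0,0,0],[0,-2.5,2.5,0,0,0],[0,-2.5,2.5,0,0,0],[0,-2.5,2.5,0,0,0],[0,-2.5,2.5,0,0,0],[0,-2.5,2.5,0,0,0],[0,0,0,0,0,0]]'; python3 - <<'E'
from jp import *
st(); s=r.snapshot('wrist'); save(s,'w13'); s=r.snapshot('scene'); cv2.imwrite('pics/s13.png',cv2.resize(s['img'][150:290,340:520,::-1],(720,560)))
E
```

```text
[ 5.000e-04 -7.089e-01  7.053e-01  1.933e-01]
clock: 21.7
tool_pos: [0.5541, 0.2088, 0.2183]
eef_rot: [0.266, -0.276, 0.665, -0.641]
contact_force: [0.0, 1.1, -1.8]
opening: 0.135
t 21.7 q [-1.14  0.83  0.78  2.38  3.21  0.53  0.74] p [0.5541 0.2088 0.2183] F [ 0.   1.1 -1.8] op 11.9
```

View pics/s13.png

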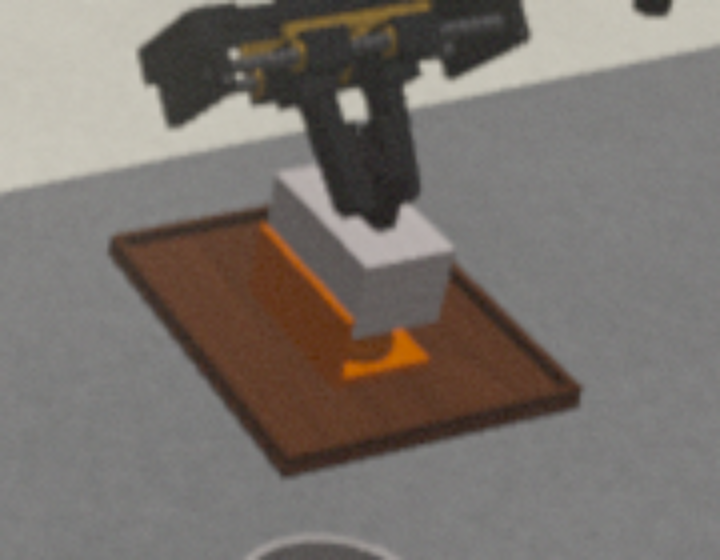

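The rack is rising by itself. The force reading is about 2 N, which is the rack alone, and the cover has stayed in the tray with a jar visible under the rack. I'll keep lifting straight up.

```bash
python3 -m inch '[[0,-2.5,2.5,0,0,0],[0,-2.5,2.5,0,0,0],[0,-2.5,2.5,0,0,0],[0,-2.5,2.5,0,0,0],[0,-2.5,2.5,0,0,0],[0,-2.5,2.5,0,0,0],[0,-4,4,0,0,0],[0,-5,5,0,0,0],[0,-6,6,0,0,0],[0,-6,6,0,0,0],[0,-3,3,0,0,0],[0,0,0,0,0,0]]'; python3 - <<'E'
from jp import *
st(); s=r.snapshot('wrist'); save(s,'w14'); s=r.snapshot('scene'); cv2.imwrite('pics/s14.png',cv2.resize(s['img'][130:290,340:540,::-1],(750,600)))
E
```

```text
clock: 22.8
tool_pos: [0.5544, 0.209, 0.2739]
eef_rot: [0.266, -0.276, 0.665, -0.641]
contact_force: [0.4, -0.2, -2.2]
opening: 0.132
t 22.8 q [-1.2   0.69  0.85  2.33  3.24  0.36  0.78] p [0.5544 0.209  0.2739] F [ 0.4 -0.2 -2.2] op 11.6
```

View pics/s14.png

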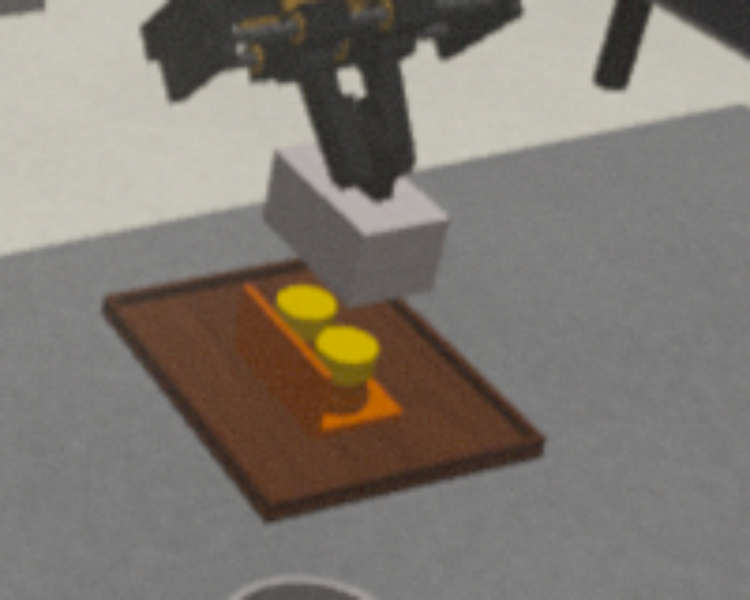

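```bash
python3 - <<'E'
from jp import *
np.set_printoptions(precision=2,suppress=True)
T=tool(); q0=r.get_state()['q']
def pose(h,xy,z):
    Rz=R.from_euler('z',np.radians(h)+0.0361).as_matrix(); X=T.copy(); X[:3,:3]=Rz@T[:3,:3]; X[:3,3]=np.array([*xy,z+.0134+0])+.019*X[:3,1]; return X
for h in (20,35,50):
  for xy in ((.52,.45),(.46,.46)):
    U=pose(h,xy,.2739);D=pose(h,xy,.1823); print(h,xy,U[:3,3].round(3),D[:3,3].round(3))
    follow(q0,interp(T,U,20)[1:]+interp(U,D,8)[1:],4)
E
```

```text
20 (0.52, 0.45) [0.53 0.46 0.27] [0.53 0.46 0.18]
0 [-1.22  0.7   0.85  2.32  3.24  0.35  0.78] err 0.0 p [0.55 0.22 0.27]
4 [-1.27  0.7   0.83  2.28  3.24  0.32  0.78] err 0.0 p [0.55 0.27 0.27]
8 [-1.32  0.71  0.81  2.23  3.24  0.29  0.78] err 0.0 p [0.54 0.32 0.27]
12 [-1.35  0.72  0.78  2.17  3.25  0.25  0.79] err 0.0 p [0.54 0.37 0.27]
16 [-1.37  0.72  0.74  2.1   3.27  0.22  0.79] err 0.0 p [0.54 0.42 0.27]
20 [-1.37  0.75  0.71  2.06  3.28  0.22  0.8 ] err 0.0 p [0.53 0.46 0.26]
24 [-1.36  0.84  0.69  2.09  3.25  0.33  0.78] err 0.0 p [0.53 0.46 0.22]
27 [-1.35  0.91  0.67  2.11  3.23  0.41  0.76] err 0.0 p [0.53 0.46 0.18]
20 (0.46, 0.46) [0.47 0.47 0.27] [0.47 0.47 0.18]
0 [-1.22  0.7   0.85  2.33  3.23  0.35  0.78] err 0.0 p [0.55 0.22 0.27]
4 [-1.31  0.7   0.85  2.31  3.22  0.33  0.78] err 0.0 p [0.53 0.27 0.27]
8 [-1.39  0.71  0.84  2.27  3.21  0.3   0.78] err 0.0 p [0.52 0.32 0.27]
12 [-1.46  0.72  0.83  2.23  3.21  0.26  0.78] err 0.0 p [0.5  0.38 0.27]
16 [-1.51  0.72  0.81  2.18  3.21  0.23  0.78] err 0.0 p [0.48 0.43 0.27]
20 [-1.53  0.75  0.78  2.14  3.2   0.23  0.7
[... 2033 characters left out ...]
.84  0.45  2.15  3.71  0.71  1.01] err 0.0 p [0.53 0.46 0.18]
50 (0.46, 0.46) [0.47 0.47 0.27] [0.47 0.47 0.18]
0 [-1.21  0.69  0.84  2.34  3.25  0.37  0.79] err 0.0 p [0.55 0.22 0.27]
4 [-1.23  0.66  0.78  2.35  3.33  0.44  0.83] err 0.0 p [0.53 0.27 0.27]
8 [-1.23  0.64  0.72  2.34  3.41  0.49  0.88] err 0.0 p [0.52 0.33 0.27]
12 [-1.21  0.63  0.65  2.31  3.51  0.51  0.91] err 0.0 p [0.5  0.38 0.27]
16 [-1.18  0.62  0.56  2.25  3.63  0.52  0.93] err 0.0 p [0.48 0.43 0.27]
20 [-1.15  0.64  0.49  2.21  3.72  0.55  0.94] err 0.0 p [0.47 0.47 0.26]
24 [-1.15  0.76  0.51  2.25  3.65  0.69  0.99] err 0.0 p [0.47 0.47 0.22]
27 [-1.15  0.84  0.51  2.27  3.6   0.78  1.02] err 0.0 p [0.47 0.47 0.18]
```

```bash
python3 - <<'E'
from jp import *
s=np.load('top0.npy',allow_pickle=True).item();P=cloud(s)
for u in (0,4,8,12,16,20): print(u,P[222,u].round(3))
s=np.load('scene0.npy',allow_pickle=True).item();P=cloud(s)
for uv in ((541,203),(573,203),(573,218),(550,215),(504,95),(500,150),(585,172),(530,60),(560,155)): print(uv,P[uv[1],uv[0]].round(3))
q=P[180:225,530:612].reshape(-1,3); q=q[(q[:,2]>.138)&(q[:,2]<.16)]; print('plate',len(q),q.min(0).round(3),q.max(0).round(3))
q=P.reshape(-1,3); q=q[(q[:,2]>.15)&(q[:,1]>.3)&(q[:,0]<.6)&(q[:,0]>-.3)]; print(len(q),np.percentile(q,[1,10,50,90,99],axis=0).round(2))
T=tool()
def pose(h,xy,z):
    Rz=R.from_euler('z',np.radians(h)+0.0361).as_matrix(); X=T.copy(); X[:3,:3]=Rz@T[:3,:3]; X[:3,3]=np.array([*xy,z+.0134])+.019*X[:3,1]; return X
U=pose(35,(.475,.445),.2739); print(U[:3,3]); np.save('U.npy',U); rows(interp(T,U,20))
E
```

```text
0 [0.583 0.547 0.137]
4 [0.583 0.54  0.136]
8 [0.583 0.533 0.136]
12 [0.582 0.523 0.14 ]
16 [0.581 0.511 0.149]
20 [0.583 0.511 0.133]
(541, 203) [0.536 0.537 0.13 ]
(573, 203) [0.57  0.597 0.138]
(573, 218) [0.621 0.543 0.142]
(550, 215) [0.583 0.518 0.132]
(504, 95) [-0.382  1.252 -0.022]
(500, 150) [0.111 0.807 0.018]
(585, 172) [0.415 0.825 0.093]
(530, 60) [0.139 0.788 0.321]
(560, 155) [0.353 0.782 0.123]
plate 975 [0.511 0.509 0.138] [0.64  0.648 0.15 ]
19490 [[-0.29  0.31  0.15]
 [-0.27  0.78  0.18]
 [ 0.23  0.8   0.29]
 [ 0.43  1.41  0.36]
 [ 0.43  1.73  0.4 ]]
[0.48597984 0.4526852  0.27383223]
[[-12.1,-2.7,-2.7,0,-0.023,0.023],[-12.2,-2.5,-2.4,0,-0.023,0.023],[-12.3,-2.2,-2.1,0,-0.023,0.023],[-12.4,-1.9,-1.8,0,-0.023,0.023],[-12.4,-1.6,-1.5,0,-0.023,0.023],[-12.5,-1.3,-1.3,0,-0.023,0.023],[-12.6,-1.1,-1,0,-0.023,0.023],[-12.6,-0.8,-0.7,0,-0.023,0.023],[-12.6,-0.5,-0.4,0,-0.023,0.023],[-12.6,-0.2,-0.1,0,-0.023,0.023],[-12.6,0.1,0.2,0,-0.023,0.023],[-12.6,0.4,0.5,0,-0.023,0.023]]

[[-12.6,0.7,0.8,0,-0.023,0.023],[-12.6,1,1.1,0,-0.023,0.023],[-12.5,1.2,1.3,0,-0.023,0.023],[-12.5,1.5,1.6,0,-0.023,0.023],[-12.4,1.8,1.9,0,-0.023,0.023],[-12.3,2.1,2.2,0,-0.023,0.023],[-12.2,2.4,2.5,0,-0.023,0.023],[-12.1,2.6,2.7,0,-0.023,0.023]]
```

```bash
python3 -m inch '[[-5,-1,-1,0,-0.01,0.01],[-10,-2.5,-2.4,0,-0.02,0.02],[-12.3,-2.2,-2.1,0,-0.023,0.023],[-12.4,-1.9,-1.8,0,-0.023,0.023],[-12.4,-1.6,-1.5,0,-0.023,0.023],[-12.5,-1.3,-1.3,0,-0.023,0.023],[-12.6,-1.1,-1,0,-0.023,0.023],[-12.6,-0.8,-0.7,0,-0.023,0.023],[-12.6,-0.5,-0.4,0,-0.023,0.023],[-12.6,-0.2,-0.1,0,-0.023,0.023],[-12.6,0.1,0.2,0,-0.023,0.023],[-12.6,0.4,0.5,0,-0.023,0.023]]' >/dev/null;  python3 -m inch '[[-12.6,0.7,0.8,0,-0.023,0.023],[-12.6,1,1.1,0,-0.023,0.023],[-12.5,1.2,1.3,0,-0.023,0.023],[-12.5,1.5,1.6,0,-0.023,0.023],[-12.4,1.8,1.9,0,-0.023,0.023],[-12.3,2.1,2.2,0,-0.023,0.023],[-12.2,2.4,2.5,0,-0.023,0.023],[-12.1,2.6,2.7,0,-0.023,0.023],[0,0,0,0,0,0],[0,0,0,0,0,0]]'; python3 - <<'E'
from jp import *
st(); T=tool(); print(T.round(3)); U=np.load('U.npy'); D=U.copy(); D[2,3]=.1835; plan(D,n=10)
save(r.snapshot('wrist'),'w15'); s=r.snapshot('scene'); cv2.imwrite('pics/s15.png',s['img'][60:360,240:640,::-1])
E
```

```text
clock: 24.73
tool_pos: [0.493, 0.4449, 0.2739]
eef_rot: [-0.338, 0.181, -0.434, 0.815]
contact_force: [-0.5, -1.0, -2.4]
opening: 0.129
t 24.73 q [-1.29  0.65  0.62  2.2   3.47  0.41  0.88] p [0.493  0.4449 0.2739] F [-0.5 -1.  -2.4] op 11.4
[[ 0.558  0.585  0.589  0.493]
 [-0.83   0.394  0.395  0.445]
 [-0.001 -0.709  0.705  0.274]
 [ 0.     0.     0.     1.   ]]
n 10 rot 1.1 d 0.091
[-1.0, 6.3, -6.5, -0.0, -0.0014, 0.0012], [-1.0, 6.3, -6.5, -0.0, -0.0014, 0.0012], [-1.0, 6.3, -6.5, -0.0, -0.0014, 0.0012], [-1.0, 6.3, -6.5, -0.0, -0.0014, 0.0012], [-1.0, 6.3, -6.5, -0.0, -0.0014, 0.0012], [-1.0, 6.3, -6.5, -0.0, -0.0014, 0.0012], [-1.0, 6.3, -6.5, -0.0, -0.0014, 0.0012], [-1.0, 6.3, -6.5, -0.0, -0.0014, 0.0012], [-1.0, 6.3, -6.5, -0.0, -0.0014, 0.0012], [-1.0, 6.3, -6.5, -0.0, -0.0014, 0.0012],
```

View pics/s15.png

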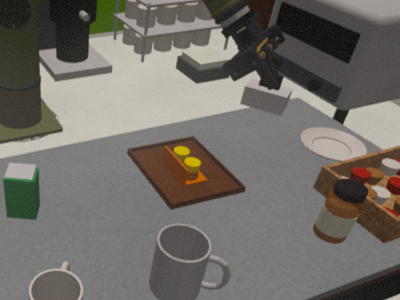

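View pics/w15.png

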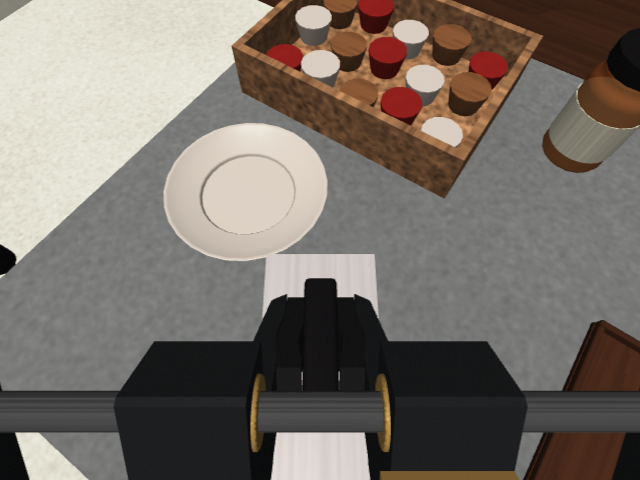

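```bash
python3 -m inch '[[0,3,-3,0,0,0],[0,5,-5,0,0,0],[0,6.5,-6.5,0,0,0],[0,6.5,-6.5,0,0,0],[0,6.5,-6.5,0,0,0],[0,6.5,-6.5,0,0,0],[0,6.5,-6.5,0,0,0],[0,6.5,-6.5,0,0,0],[0,6.5,-6.5,0,0,0],[0,5,-5,0,0,0],[0,2,-2,0,0,0],[0,0,0,0,0,0]]'; python3 -m inch '[[0,0.7,-0.7,0,0,0],[0,0.7,-0.7,0,0,0],[0,0,0,0,0,0]]'
```

```text
clock: 25.83
tool_pos: [0.4925, 0.4442, 0.1871]
eef_rot: [-0.339, 0.181, -0.434, 0.815]
contact_force: [0.2, 0.3, -1.9]
opening: 0.131
clock: 26.08
tool_pos: [0.4929, 0.4446, 0.1867]
eef_rot: [-0.338, 0.181, -0.434, 0.815]
contact_force: [-0.1, 0.1, -1.4]
opening: 0.134
```

```bash
python3 -m inch '[[0,0.7,-0.7,0,0,0],[0,0.7,-0.7,0,0,0],[0,0,0,0,0,0]]'; python3 -m inch '[[0,0.7,-0.7,0,0,0],[0,0,0,0,0,0]]'; python3 -m inch '[[0,0.7,-0.7,0,0,0],[0,0,0,0,0,0]]'
```

```text
clock: 26.33
tool_pos: [0.4927, 0.4446, 0.1843]
eef_rot: [-0.338, 0.181, -0.434, 0.815]
contact_force: [-1.2, -0.1, -1.4]
opening: 0.131
clock: 26.5
tool_pos: [0.4927, 0.4446, 0.1832]
eef_rot: [-0.339, 0.181, -0.434, 0.815]
contact_force: [0.7, 0.3, -2.3]
opening: 0.134
clock: 26.67
tool_pos: [0.4928, 0.4446, 0.1823]
eef_rot: [-0.338, 0.181, -0.434, 0.815]
contact_force: [-0.5, 0.5, -1.7]
opening: 0.131
```

```bash
python3 -m inch '[[0,0.7,-0.7,0,0,0],[0,0,0,0,0,0]]'; python3 -m inch '[[0,0.7,-0.7,0,0,0],[0,0,0,0,0,0],[0,0,0,0,0,0]]'
```

```text
clock: 26.83
tool_pos: [0.4929, 0.4448, 0.1823]
eef_rot: [-0.338, 0.181, -0.434, 0.816]
contact_force: [-2.9, -0.9, 5.0]
opening: 0.135
clock: 27.08
tool_pos: [0.4929, 0.4448, 0.1822]
eef_rot: [-0.337, 0.181, -0.434, 0.816]
contact_force: [-6.9, -2.9, 11.7]
opening: 0.134
```

```bash
python3 -m inch '[[0,-0.8,0.8,0,0,0],[0,0,0,0,0,0]]'; python3 -m inch '[[0,0,0,0,0,0],[0,0,0,0,0,0],[0,0,0,0,0,0],[0,0,0,0,0,0],[0,0,0,0,0,0]]' 60; python3 -m inch '[[0,-5,0,0,0,0],[0,-10,5,0,0,0],[0,-15,10,0,0,0],[0,-15,10,0,0,0],[0,-15,10,0,0,0],[0,-15,10,0,0,0],[0,-10,5,0,0,0],[0,0,0,0,0,0],[0,0,0,0,0,0]]'; python3 - <<'E'
from jp import *
st(); s=r.snapshot('wrist'); save(s,'w16');s=r.snapshot('scene'); cv2.imwrite('pics/s16.png',cv2.resize(s['img'][140:290,340:540,::-1],(800,600))); s=r.snapshot('top');save(s,'t16');P=cloud(s)
hsv=cv2.cvtColor(s['img'],cv2.COLOR_RGB2HSV);m=(hsv[...,0]>22)&(hsv[...,0]<34)&(hsv[...,1]>180)&(hsv[...,2]>110)
k,l,stt,cc=cv2.connectedComponentsWithStats(m.astype(np.uint8))
for i in range(1,k):
    if stt[i,4]>30: print('lid',cc[i].round(0),stt[i,4],np.median(P[l==i],axis=0).round(3))
E
```

```text
clock: 27.25
tool_pos: [0.4929, 0.4448, 0.1822]
eef_rot: [-0.338, 0.181, -0.434, 0.815]
contact_force: [-4.4, -2.8, 6.6]
opening: 0.132
clock: 27.67
tool_pos: [0.4929, 0.4445, 0.1813]
eef_rot: [-0.339, 0.181, -0.434, 0.815]
contact_force: [0.5, 0.5, 0.2]
opening: 0.489
clock: 28.42
tool_pos: [0.4722, 0.4308, 0.2775]
eef_rot: [-0.338, 0.181, -0.434, 0.815]
contact_force: [0.5, 0.0, -0.6]
opening: 0.684
t 28.42 q [-1.33  0.63  0.65  2.26  3.45  0.44  0.9 ] p [0.4722 0.4308 0.2775] F [ 0.5  0.  -0.6] op 60.2
lid [175. 229.] 249 [0.564 0.205 0.177]
lid [174. 252.] 254 [0.521 0.206 0.177]
```

View pics/s16.png

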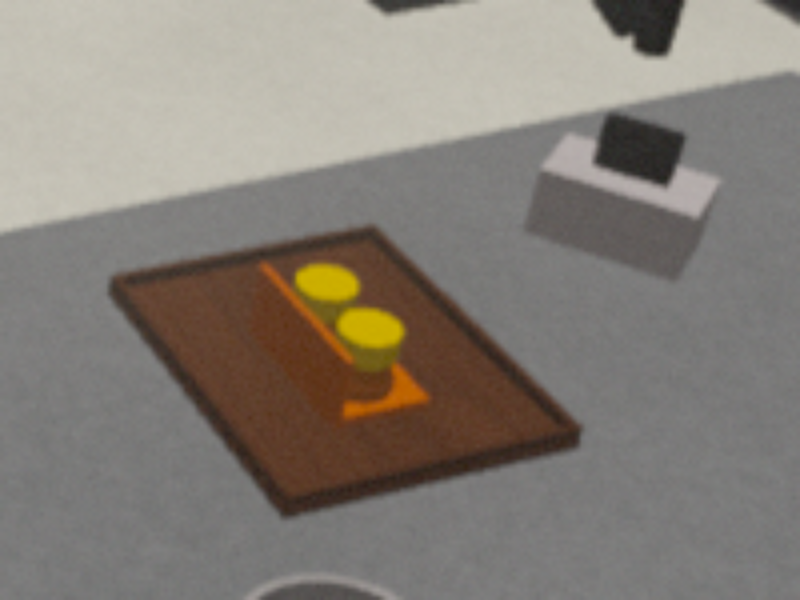

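View pics/w16.png

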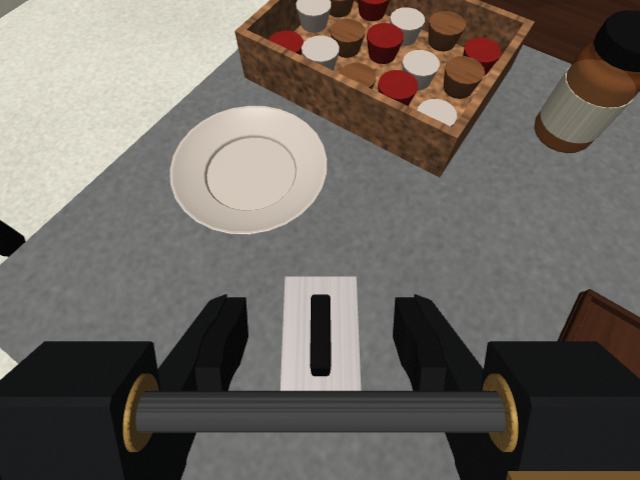

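View pics/t16.png

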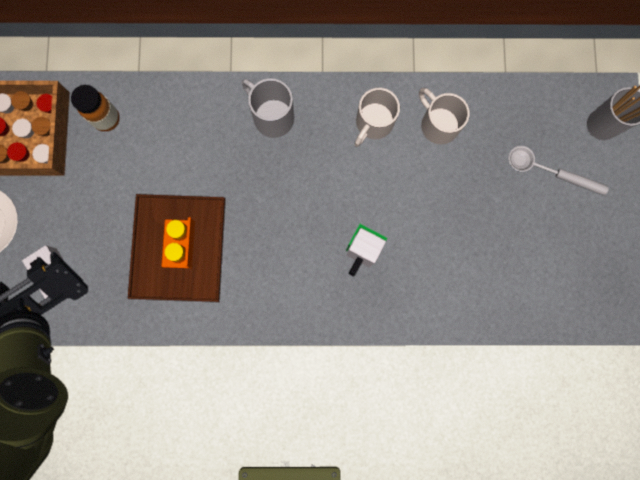

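The final views show the cover lying in the tray with both jars upright on it, lids at z = 0.177. The rack stands clear on the step and the gripper is well above it, so I'll hand the job in.

```bash
python3 -c "
from h import *
print(r.finish_job()); st()"
```

```text
the job is handed in; nothing more can be done
None
the job is handed in; nothing more can be done
```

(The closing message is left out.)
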